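Clamp a whetstone in the crank holder

TASK

Get the holder ready for knife sharpening: gently lay the longer of the two whetstones flat on the holder's bed, lengthwise between the sliding jaw and the back stop and centred across the bed, and let go of it. Then take the crank by its free-spinning grip, wind it clockwise until the sliding jaw has pushed the stone against the back stop and you feel it clamp snugly, without forcing it, and let go. Close the jaw only with the crank, and leave the short stone and the bowls where they are.

Things in the scene. Friction and masses are not known exactly. Their poses are not given: they have to be found in the camera images.
- long_stone_center (a point): Loose grey rectangular whetstone, 54 (x) x 130 (y, its length) x 30 (z) mm, about 0.42 kg; this point is its centre, 15 mm above its underside. It starts lying flat on the table.
- long_stone: The same long whetstone; this origin is the centre of its underside, y along its length.
- short_stone_center (a point): The other whetstone, same look, 54 x 85 x 30 mm: to be left alone. The point is its centre. The two stones swap places between runs.
- short_stone: The same short whetstone; this origin is the centre of its underside.
- holder: The whetstone holder, fixed to the table. Origin on the table under the bed's middle line; its y runs along the bed from the grey gear head (crank centre at y = -150 mm) to the back stop at the +y end; its -x side faces the robot (turned by up to 0.15 rad). Bed: aluminium bar 44 mm wide in x, 40 mm high, no side lips.
- bed (a point): Point on the middle line of the bed's top face (40 mm above the table), axes as the holder's: a good place for the stone's middle. The back stop, a block 64 mm wide and 24 mm high on the bed, has its face 77 to 102 mm from here in +y; it is set differently each time and its position is not measured. The open sliding jaw's face is 96 to 128 mm away in -y.
- slide_face (a point): Middle of the sliding jaw's flat black rubber face; jaw 64 mm wide, 24 mm high above the bed; moves along the holder's +y, 6.4 mm per rad of crank (40 mm a turn). It slides a loosely laid stone along with hardly any resistance; once the stone meets the back stop the sprung face yields 1 mm per 12 N, 9 mm at most.
- slide: The sliding jaw itself; origin at the foot of its face, before the face yields.
- crank (a joint): Crank angle in rad, 0 to 17.6, growing clockwise seen looking down on the crank, which closes the jaw; starts at 0 to 5. At 0 the arm points to the high (far, +x) side. Friction holds it where it is left (3.3 N at the grip); each 10 N of clamping takes about 1.1 N more at the grip. The long stone is clamped after 1 to 2.7 turns, before the travel ends; over 120 N of clamping (16 N at the grip) endangers it.
- crank_axis (a point): Centre of the crank, on its axis, in the plane of its arm, 130 mm above the table. The axis leans 35 degrees from vertical towards the holder's -x side (towards the robot). This point's z points out along the axis; at crank angle 0 its x points along the arm to the grip (it turns with the crank).
- grip_center (a point): Centre of the black cylindrical grip, 26 mm diameter, 60 mm long, which stands on the crank arm parallel to the crank's axis and spins freely on its pin. It lies 60 mm from the axis, and 40 mm out from the arm's plane. This point's z points out along the grip.
- grip: The same grip; origin at the centre of its end next to the arm.
- bowl_a: White ceramic bowl, 130 mm wide, 60 mm high, loose; leave it.
- bowl_b: Another such bowl; leave it.
- mixing_bowl: Steel mixing bowl, 200 mm wide, 85 mm high, loose; leave it.
- guard_top (a point): Middle of the top bar of the guard, bent 10 mm steel rod, 200 mm wide, on the far (+x) side of the crank, leaning towards the robot over it. Its bars are 130 mm from the crank's axis and reach 120 mm along the axis from the arm's plane: a gripper pointing straight down cannot follow the grip round the far side; a tool in line with the crank's axis can.

How it is judged (in metres and radians):
On the way, in this order (a step that is already met when the one before it is completed fails the run):
1. the long stone lies flat on the bed, lengthwise and centred, let go (x of long_stone_center in the frame of bed between -0.013 and 0.013 m and z of long_stone_center in the frame of bed between 0.01 and 0.02 m and angle between the y axis of long_stone and the y axis of holder, either way round below 0.15 rad and angle between the z axis of long_stone and the z axis of holder, either way round below 0.08 rad and contact force between the fingers and long_stone below 0.1 N), for 0.2 s.
2. the crank is being wound by its grip (contact force between the fingers and grip above 0.5 N and velocity of joint crank above 0.1 rad/s), for 0.05 s.
3. the sliding jaw bears on the stone with more than 8 N (contact force between slide and long_stone above 8 N), for 0.1 s.
At the end, for the whole second after the job is handed in: The long stone lies flat on the bed (within 5 mm in height and 0.08 rad), lengthwise (within 0.10 rad), its centre within 13 mm of the bed's middle line, at rest, and the sliding jaw still presses it against the back stop with more than 4 N (contact force between slide and long_stone above 4 N and x of long_stone_center in the frame of bed between -0.013 and 0.013 m and z of long_stone_center in the frame of bed between 0.01 and 0.02 m and angle between the y axis of long_stone and the y axis of holder, either way round below 0.1 rad and angle between the z axis of long_stone and the z axis of holder, either way round below 0.08 rad and linear speed of long_stone below 0.02 m/s); the robot touches nothing.
It fails at once if the stone is forced: clamped with more than 120 N (contact force between slide and long_stone above 120 N).
It fails at once if the jaw is pushed with the fingers instead of the crank (contact force between the fingers and slide above 8 N).
It fails at once if the long stone is dropped (linear speed of long_stone above 0.6 m/s and contact force between the fingers and long_stone below 0.1 N).
It fails at once if the short stone is moved by more than 20 mm (distance of short_stone from where it was at the start of the episode above 0.02 m).
It fails at once if a bowl is moved by more than 20 mm (distance of any of bowl_a, bowl_b, mixing_bowl from where it was at the start of the episode above 0.02 m).
It also fails if it takes over 72 s, if anything falls off the work surface, if the arm or the gripper's body presses on something with over 40 N, if the wrist force passes 120 N, or if a joint passes its speed limit or range.

ROBOT

A 6-joint arm with a two-finger parallel gripper is mounted at the origin on the work surface. World frame = base frame: x ahead of the robot, y to its left, z up, the work surface at z = 0. Lengths are in mm, angles in degrees, forces in N, time in s.
With the tool pointing down it reaches from about 300 to 850 mm from the base axis. Payload 4.2 kg.
Tool frame: the origin (TCP) lies on the front face of the gripper's body, between the roots of the fingers; the fingertips stand 78 mm ahead of it and the grasp point (between the pads) lies 60 mm ahead of it; x points along the fingers, y is the direction in which the jaws open and shut, and the axes are right-handed (so a half turn about x gives the same grasp; the last joint's range is limited). The gripper opens to 91 mm and grips with 3 to 60 N. Pads are 32 mm wide; open, the fingers measure 118 mm over their backs; the gripper's body (76 mm by 178 mm) begins 60 mm behind the grasp point.
Start: joints at [69.786, 18.312, 89.639, -0, 72.044, -1.146], TCP at [187.847, 543.46, 292.276] pointing down, gripper open.
Joint ranges: [-177.97, 177.97], [-48.28, 115.42], [12.27, 149.76], [-77.06, 257.06], [2.81, 150.46], [-146.56, 146.56]. Speed limits (degrees/s): [147.25, 147.25, 180, 180, 180, 180].

INTERFACE

Orientations are given as [roll, pitch, yaw] about the fixed x, y, z axes, in that order (R = Rz(yaw) Ry(pitch) Rx(roll)).
In Python, from workcell import status, viewer, env gives the robot as it stands. The module is installed in compiled form; this text tells all that it offers.
- The arm moves only by the tool move_arm, never from a script. Its argument "moves" is a list of rows, each a list of 3 entries, a list of its own where there are three numbers: the shift along the tool's x, y, z in cm, then the turn about the tool's x in rad, then the gripper's target within -1 to 1 (fully open at 1, half-way at 0, shut at -1). A call has 1 to 20 rows; each row is the pose to reach, as a shift and turn from the pose commanded when the call began, along the tool's axes at that moment; what a row does not reach only later rows make up. A row lasts 1/8 s, in which the tool goes at most 62.5 mm and 10.7 degrees, less where a joint would pass 70% of its speed; a pose out of reach is approached as far as the arm can. A call with a gripper value outside its range is refused whole. The fingers move at their own pace and stop on an object; "force" is the grip in N (left out, the last holds). Time passes only in rows, so rows that repeat a pose let the fingers close. It gives the time, the measured TCP pose, the force and the opening at its end, in the units of the state.
- status.state(): the state, without advancing time (a new reading comes with each control period).
- viewer.grab_frame(name): name is "scene" or "top" or "wrist"; returns the picture (384x512x3 uint8, red, green, blue); there is no depth.
- viewer.get_calibration(name): a dict with "camera_matrix" (3x3 intrinsics, pixels), "eye" and "rotation" of the camera in the world. Camera axes: x right, y down, z forward; pixel columns grow to the right and rows downward; lengths in mm; the calibration is good to about 2 mm. A picture is of the moment at which its call begins: read the wrist's pose just before it. get_calibration takes no time and is no camera call; for the wrist camera it gives the pose at the moment of the call.
- env.job_done(): hands the job in, once; it reports no verdict.
The state is a dict: "time_s": time; "qpos": joint angles; "qvel": joint speeds; "effort": joint torques, N m; "ee_pos": TCP position; "ee_rot": TCP orientation; "force": force on the tool from outside, world axes, zero at the start; "torque": the same for the moment, N m; "gripper_width": finger opening in mm.
Only numpy, scipy, OpenCV 4.12 (cv2) and the standard library are available. Lean on these libraries where they do the work, as an engineer would, in place of code of your own. Each camera call takes 0.05 s, during which the arm holds its last target.

## Working session

There is one attempt and no reset: what is moved stays moved. The work goes in short steps, Python scripts to look and compute and a tool call to move; the robot and the scene stay as the last step left them, time stands still between calls to the robot, and variables do not carry over. Pictures are saved under pics/ and viewed, and the job is handed in when it is done.

Besides the shell and the picture viewer there is one more tool, called as name(argument=value, ...) on one line, values as JSON. move_arm: Moves the arm, as the interface text tells. Its arguments: {"type":"object","properties":{"moves":{"type":"array","items":{"type":"array"}},"force":{"type":"number"}},"required":["moves"]}

```bash
mkdir -p pics; ls
python3 - <<'E'
from workcell import status, viewer, env
import cv2, numpy as np
s=status.state(); print(s)
for n in ["scene","top","wrist"]:
    c=viewer.get_calibration(n); print(n,c)
    im=viewer.grab_frame(n); cv2.imwrite(f"pics/{n}0.png",im[:,:,::-1])
E
```

```text
pics
{'time_s': 0.0, 'qpos': array([ 6.97856843e+01,  1.83504126e+01,  8.97081277e+01, -3.01170406e-03,
        7.20425349e+01, -1.14627903e+00]), 'qvel': array([-0.02635948, -0.03243094,  0.05512879,  0.04532061,  0.02268897,
        0.06039509]), 'effort': array([ 1.50058571e-03, -4.12455010e+01, -2.31970900e+01,  7.27571966e-02,
        4.56785469e-02, -1.65909582e-04]), 'ee_pos': array([187.73169026, 543.09135843, 291.42080423]), 'ee_rot': array([ -89.52358568,   89.89888429, -108.59069126]), 'force': array([-0.32714379, -0.06837758, -0.32874255]), 'torque': array([-0.00969512, -0.01718906,  0.01227766]), 'gripper_width': 91.52166996791344}
scene {'camera_matrix': array([[374.20907542,   0.        , 254.08186044],
       [  0.        , 374.20907542, 188.89327332],
       [  0.        ,   0.        ,   1.        ]]), 'eye': array([1195.33619337, -858.87877409,  866.70490335]), 'rotation': array([-123.24430803,   -0.23580527,   36.89270721])}
top {'camera_matrix': array([[450.9592905 ,   0.        , 271.00243266],
       [  0.        , 450.9592905 , 191.87032481],
       [  0.        ,   0.        ,   1.        ]]), 'eye': array([ 450.45312214,  -47.14716625, 1564.42357807]), 'rotation': array([-173.81307336,    0.22843278,  -89.86089207])}
wrist {'camera_matrix': array([[330.37509528,   0.        , 257.14107479],
       [  0.        , 330.37509528, 188.05043919],
       [  0.        ,   0.        ,   1.        ]]), 'eye': array([115.61282172, 568.82816111, 384.15009489]), 'rotation': array([1.64415260e+02, 9.61983961e-02, 7.09242826e+01])}
```

View pics/scene0.png

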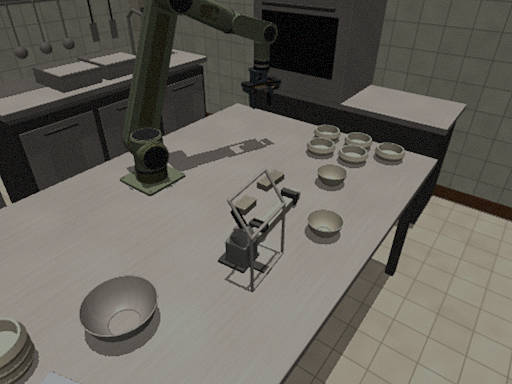

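View pics/top0.png

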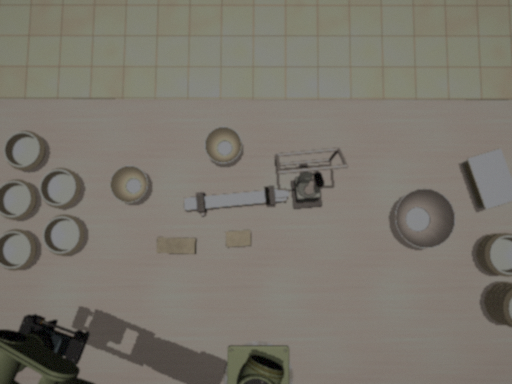

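View pics/wrist0.png

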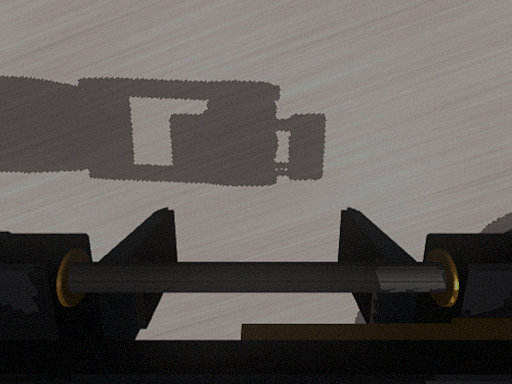

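```bash
cat > h.py <<'E'
import numpy as np, cv2
from scipy.spatial.transform import Rotation as R
from workcell import status, viewer, env
def Rm(r): return R.from_euler('xyz',r,degrees=True).as_matrix()
def ray(c,px,z):
    px=np.atleast_2d(np.asarray(px,float)); K=c['camera_matrix']
    d=np.c_[(px[:,0]-K[0,2])/K[0,0],(px[:,1]-K[1,2])/K[1,1],np.ones(len(px))]@Rm(c['rotation']).T
    return c['eye']+d*((z-c['eye'][2])/d[:,2])[:,None]
def proj(c,P):
    P=np.atleast_2d(P); q=(P-c['eye'])@Rm(c['rotation']); K=c['camera_matrix']
    return np.c_[q[:,0]/q[:,2]*K[0,0]+K[0,2],q[:,1]/q[:,2]*K[1,1]+K[1,2]]
def grab(n,name):
    c=viewer.get_calibration(n); im=viewer.grab_frame(n)[:,:,::-1].copy(); cv2.imwrite(f'pics/{name}.png',im)
    np.save(f'pics/{name}.npy',c,allow_pickle=True); return c,im
E
python3 - <<'E'
from h import *
c=viewer.get_calibration('top'); im=cv2.imread('pics/top0.png')
cv2.imwrite('pics/topz.png',cv2.resize(im[120:275,140:360],None,fx=3.6,fy=3.6,interpolation=cv2.INTER_CUBIC))
print('stone L',ray(c,[176,244],30),'short',ray(c,[238,238],30))
print('bed ends',ray(c,[[185,203],[285,195]],40),'crank',ray(c,[307,185],150),'bowls',ray(c,[[223,145],[131,185],[425,218]],40))
ca=viewer.get_calibration('wrist'); s=status.state(); Rt=Rm(s['ee_rot'])
print(Rt.round(3)); print('cam in tool',Rt.T@(ca['eye']-s['ee_pos']),(Rt.T@Rm(ca['rotation'])).round(3))
E
```

```text
stone L [[438.74768932 280.33908517  30.        ]] short [[459.44460005  70.73927273  30.        ]]
bed ends [[577.11767462 251.11198279  40.        ]
 [605.09300182 -88.24774956  40.        ]] crank [[ 625.82720583 -154.80272136  150.        ]] bowls [[ 777.5630303   124.87729852   40.        ]
 [ 638.30561448  436.81566966   40.        ]
 [ 528.04102713 -560.53860711   40.        ]]
[[-0.     0.327  0.945]
 [-0.001  0.945 -0.327]
 [-1.    -0.001 -0.   ]]
cam in tool [-92.62026286   0.57152014 -76.55408011] [[ 0.    -0.269  0.963]
 [ 1.    -0.    -0.   ]
 [ 0.     0.963  0.269]]
```

View pics/topz.png

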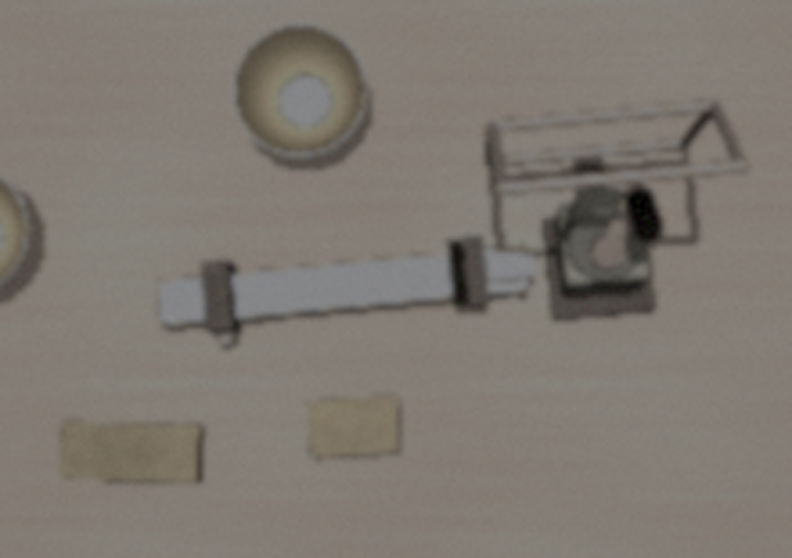

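move_arm(moves=[[[-10.9, -41.6, 64.3], -0.415, 1], [[-10.9, -41.6, 64.3], -0.415, 1], [[-10.9, -41.6, 64.3], -0.415, 1], [[-10.9, -41.6, 64.3], -0.415, 1], [[-10.9, -41.6, 64.3], -0.415, 1], [[-10.9, -41.6, 64.3], -0.415, 1], [[-10.9, -41.6, 64.3], -0.415, 1], [[-10.9, -41.6, 64.3], -0.415, 1], [[-10.9, -41.6, 64.3], -0.415, 1], [[-10.9, -41.6, 64.3], -0.415, 1], [[-10.9, -41.6, 64.3], -0.415, 1], [[-10.9, -41.6, 64.3], -0.415, 1], [[-10.9, -41.6, 64.3], -0.415, 1], [[-10.9, -41.6, 64.3], -0.415, 1], [[-10.9, -41.6, 64.3], -0.415, 1], [[-10.9, -41.6, 64.3], -0.415, 1]])

```text
time_s: 2.15
ee_pos: [659.0, -58.6, 401.5]
ee_rot: [119.1, 90.0, 123.9]
force: [-0.4, 0.6, 0.7]
gripper_width: 91.2
```

Run:
```python
from h import *
s=status.state(); print(s['qpos'].round(1),s['ee_pos'],s['ee_rot'],s['qvel'].round(2))
c,im=grab('wrist','w1'); print(c['eye'],c['rotation'])
cv2.imwrite('pics/w1b.png',cv2.resize(cv2.convertScaleAbs(im,alpha=1.6),(800,600),interpolation=cv2.INTER_CUBIC))
```

```text
[  -6.1   24.4   65.     0.    90.7 -100.9] [658.95707613 -58.57156688 401.45706478] [119.09731295  89.97115821 123.88810075] [ 0.2  -0.17 -0.15 -0.06 -0.08 -0.11]
[582.9184904 -64.19241   494.1076163] [ 1.64428671e+02 -2.11790667e-02  9.47840671e+01]
```

View pics/w1b.png

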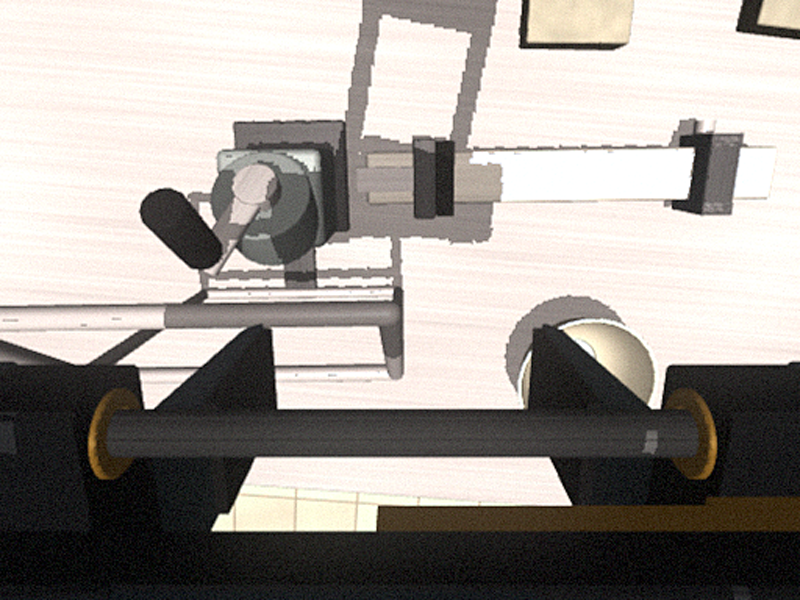

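Run:
```python
from h import *
im=cv2.imread('pics/w1.png'); im=cv2.convertScaleAbs(im,alpha=1.3)
def z(x0,y0,x1,y1,f,n):
    o=cv2.resize(im[y0:y1,x0:x1],None,fx=f,fy=f,interpolation=cv2.INTER_CUBIC)
    for x in range((x0+9)//10*10,x1,10): cv2.line(o,((x-x0)*f,0),((x-x0)*f,6 if x%50 else 18),(0,0,255),1)
    for y in range((y0+9)//10*10,y1,10): cv2.line(o,(0,(y-y0)*f),(6 if y%50 else 18,(y-y0)*f),(0,0,255),1)
    cv2.imwrite(f'pics/{n}.png',o)
z(220,65,500,150,3-0,'w1bed') if False else z(235,65,500,150,3,'w1bed')
z(70,70,270,260,3,'w1crank')
```

```text
(no output)
```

View pics/w1bed.png

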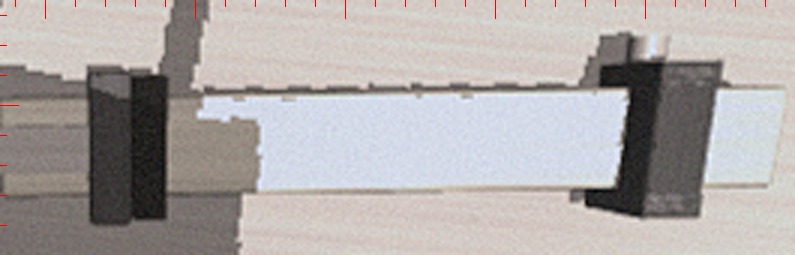

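View pics/w1crank.png

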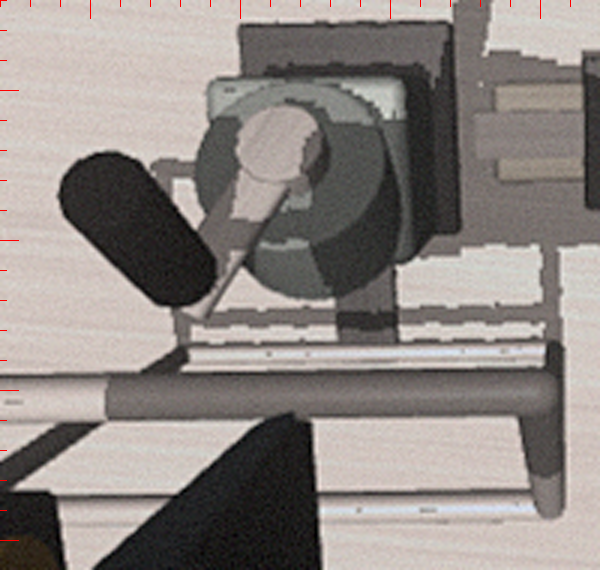

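```bash
cat >> h.py <<'E'
S35,C35=np.sin(np.radians(35)),np.cos(np.radians(35))
def holder_pts(th,t,r=60,yc=-150):
    # holder-frame point on grip axis, crank angle th, t mm out from arm plane
    u=np.array([C35,0,S35]); a=np.array([-S35,0,C35])
    return np.array([0,yc,130])+r*(np.cos(th)*u-np.sin(th)*np.array([0,1,0]))+t*a
E
python3 - <<'E'
from h import *
from scipy.optimize import least_squares
c=np.load('pics/w1.npy',allow_pickle=True).item()
o=lambda p:np.array(p)/3+[235,65]
near=ray(c,o([[205,90],[785,87]]),40); far=ray(c,o([[260,191],[768,186]]),40)
print(near,far)
d=near[1]-near[0]; d2=far[1]-far[0]; print('yaw',np.degrees(np.arctan2(-d[0],d[1])),np.degrees(np.arctan2(-d2[0],d2[1])))
d=(d+d2); d/=np.linalg.norm(d); n=np.array([d[1],-d[0],0]) # holder x
mid=(near.mean(0)+far.mean(0))/2; print('width',(far.mean(0)-near.mean(0))@n,'mid x offset',mid@n,'dir',d)
def hy(p): return p@d
print('jaw face top y',hy(ray(c,o([[166,78],[166,217]]),64)), 'jaw x',ray(c,o([[110,68],[110,223]]),64)@n)
print('stop face foot y',hy(ray(c,o([[627,95],[615,183]]),40)),'top',hy(ray(c,o([[655,62],[641,217]]),64)),'x',ray(c,o([[690,62],[670,217]]),64)@n)
# crank fit
o2=lambda p:np.array(p)/3+[70,70]
H=lambda p,yc:  n*p[0]+d*p[1]+np.array([0,0,p[2]])
xm=mid@n
tip=o2([105,193]); hub=o2([280,145]); base=o2([178,268])
def f(q,show=0):
    yc,th,th_=q[0],q[1],q[2]
    P=[holder_pts(th,70,yc=yc),holder_pts(th,10,yc=yc),holder_pts(0,th_,r=0,yc=yc)]
    P=np.array([n*(p[0]+xm)+d*p[1]+[0,0,p[2]] for p in P])
    return (proj(c,P)-[tip,base,hub]).ravel()
for t0 in (0.5,1.5,2.5):
    r=least_squares(f,[-150,t0,10]); print(r.x,r.cost,r.fun.round(1))
E
```

```text
[[576.55458746  -3.22513904  40.        ]
 [553.96695491 251.39896159  40.        ]] [[618.22272872  26.92285681  40.        ]
 [596.84105084 255.6827009   40.        ]]
yaw 5.069422524351368 5.339796258514091
width 43.656862966548736 mid x offset 596.0058543377323 dir [-0.09058747  0.9958885   0.        ]
jaw face top y [-75.06653862 -73.92815464] jaw x [564.85305034 629.04861182]
stop face foot y [131.01803687 131.13809793] top [127.6316096  131.32367084] x [564.20455341 628.22021382]
[-220.19204028    0.38246026   -3.51833749] 9.396540413973742 [-0.5 -3.5  1.6  1.4 -1.1  0.6]
[-220.19204954    0.38246003   -3.51834085] 9.3965404138273 [-0.5 -3.5  1.6  1.4 -1.1  0.6]
[-220.19203426    0.38246041   -3.51833291] 9.396540414141313 [-0.5 -3.5  1.6  1.4 -1.1  0.6]
```

move_arm(moves=[[[15, 27.8, -19.7], 1.655, 1], [[15, 27.8, -19.7], 1.655, 1], [[15, 27.8, -19.7], 1.655, 1], [[15, 27.8, -19.7], 1.655, 1], [[15, 27.8, -19.7], 1.655, 1], [[15, 27.8, -19.7], 1.655, 1], [[15, 27.8, -19.7], 1.655, 1], [[15, 27.8, -19.7], 1.655, 1], [[15, 27.8, -19.7], 1.655, 1], [[15, 27.8, -19.7], 1.655, 1], [[15, 27.8, -19.7], 1.655, 1], [[15, 27.8, -19.7], 1.655, 1]])

```text
time_s: 3.7
ee_pos: [440.4, 201.1, 251.3]
ee_rot: [137.8, 90.0, 47.7]
force: [-0.5, -0.4, 0.1]
gripper_width: 91.1
```

Run:
```python
from h import *
s=status.state(); print(s['qpos'].round(1),s['ee_pos'],s['ee_rot'])
print(Rm(s['ee_rot']).round(3))
c,im=grab('wrist','w2')
cv2.imwrite('pics/w2b.png',cv2.resize(cv2.convertScaleAbs(im,alpha=1.3),(800,600),interpolation=cv2.INTER_CUBIC))
```

```text
[ 23.2  12.  104.8   0.   63.2  23.2] [440.38862876 201.14917828 251.34450584] [137.76895551  89.98702462  47.73792029]
[[ 0.     1.    -0.001]
 [ 0.    -0.001 -1.   ]
 [-1.     0.    -0.   ]]
```

View pics/w2b.png

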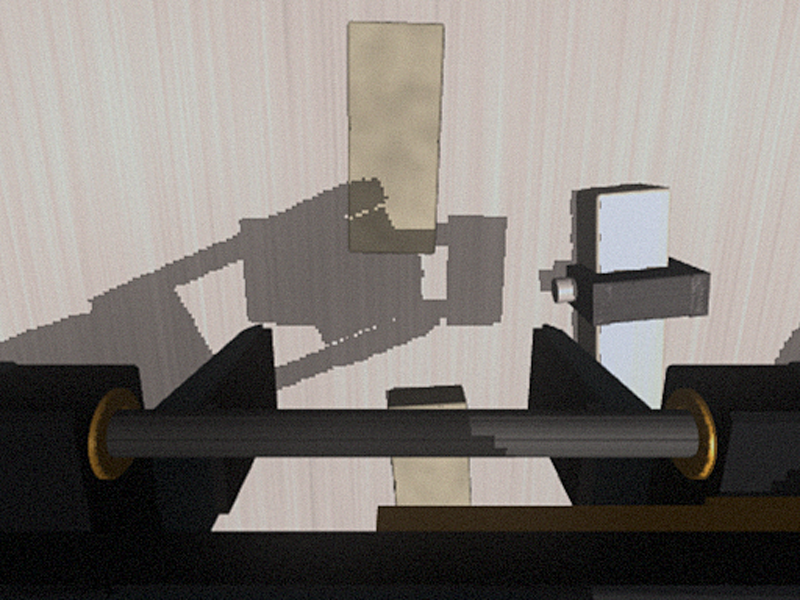

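Run:
```python
from h import *
c=np.load('pics/w2.npy',allow_pickle=True).item()
p=ray(c,np.array([[348.5,22],[443,24],[435.5,252.5],[350,251]])/1.5625,30)
print(p.round(1),p.mean(0)); 
print([np.linalg.norm(p[i]-p[(i+1)%4]).round(1) for i in range(4)])
l=(p[0]+p[1]-p[2]-p[3]); print('long axis yaw from +y',np.degrees(np.arctan2(-l[0],l[1])))
print([ (s,np.degrees(np.arctan2(v[0],v[1]))) for s,v in (('L',p[0]-p[3]),('R',p[1]-p[2]))])
```

```text
[[410.7 345.6  30. ]
 [462.7 344.6  30. ]
 [460.8 216.7  30. ]
 [408.  217.6  30. ]] [435.53440259 281.10799795  30.        ]
[np.float64(52.1), np.float64(127.9), np.float64(52.8), np.float64(128.0)]
long axis yaw from +y -1.0470802391128782
[('L', np.float64(1.2110760583097424)), ('R', np.float64(0.8829952875168369))]
```

move_arm(force=25, moves=[[[8, -0.5, -8.0], 0.018, 1], [[8, -0.5, -8.0], 0.018, 1], [[8, -0.5, -8.0], 0.018, 1], [[12, -0.5, -8.0], 0.018, 1], [[15, -0.5, -8.0], 0.018, 1], [[16.7, -0.5, -8.0], 0.018, 1], [[16.7, -0.5, -8.0], 0.018, 1], [[16.7, -0.5, -8.0], 0.018, -1], [[16.7, -0.5, -8.0], 0.018, -1], [[16.7, -0.5, -8.0], 0.018, -1], [[16.7, -0.5, -8.0], 0.018, -1], [[16.7, -0.5, -8.0], 0.018, -1], [[16.7, -0.5, -8.0], 0.018, -1]])

```text
time_s: 5.38
ee_pos: [435.6, 281.2, 84.6]
ee_rot: [-174.2, 90.0, 94.7]
force: [-1.6, 0.3, 4.3]
gripper_width: 54.1
```

Run:
```python
from h import *
s=status.state(); print(s['ee_pos'],Rm(s['ee_rot']).round(3)[:,1],s['gripper_width'],s['force'])
```

```text
[435.61022331 281.20109     84.59841571] [ 1.   -0.02 -0.  ] 54.09456736340027 [-1.62458659  0.28629133  4.25505933]
```

move_arm(moves=[[[-5, 0, 0], 0, -1], [[-10, 0, 0], 0, -1], [[-14, 2, 2], 0, -1], [[-14, 5, 6], -0.05, -1], [[-14, 9, 10.5], -0.109, -1], [[-14, 13, 15], -0.109, -1], [[-14, 15.9, 18.6], -0.109, -1], [[-12, 15.9, 18.6], -0.109, -1], [[-9, 15.9, 18.6], -0.109, -1], [[-7.5, 15.9, 18.6], -0.109, -1], [[-7.5, 15.9, 18.6], -0.109, -1], [[-7.5, 15.9, 18.6], -0.109, -1]])

```text
time_s: 6.88
ee_pos: [591.5, 92.3, 160.0]
ee_rot: [92.8, 89.9, 8.0]
force: [0.5, -0.1, -3.2]
gripper_width: 53.7
```

Run:
```python
from h import *
s=status.state(); print(s['ee_pos'],Rm(s['ee_rot']).round(3)[:,1],s['gripper_width'],s['force'])
c,im=grab('wrist','w3')
cv2.imwrite('pics/w3b.png',cv2.resize(cv2.convertScaleAbs(im,alpha=1.3),(800,600),interpolation=cv2.INTER_CUBIC))
```

```text
[591.50139897  92.28137626 160.04315917] [0.996 0.089 0.002] 53.7153661424352 [ 0.50300316 -0.10462873 -3.23733554]
```

View pics/w3b.png

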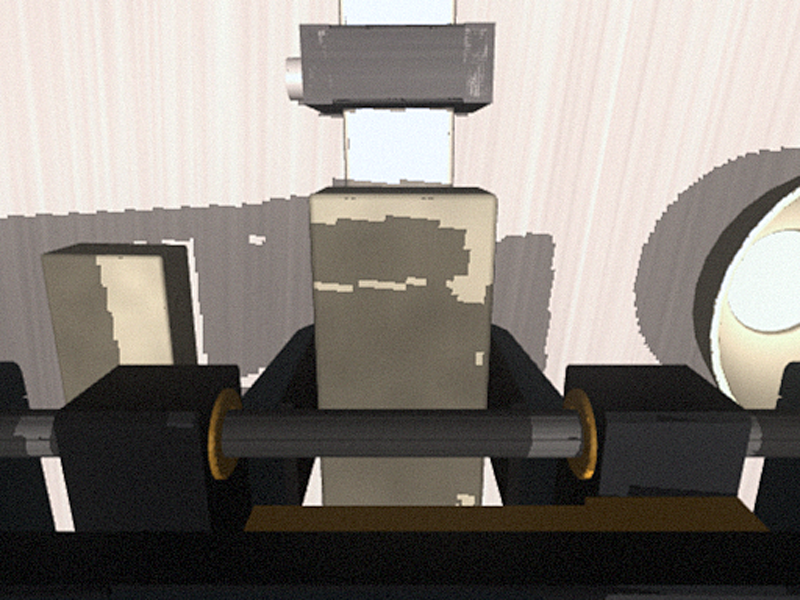

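move_arm(moves=[[[1.5, -0.1, 0], 0, -1], [[2.5, -0.1, 0], 0, -1], [[3.1, -0.1, 0], 0, -1], [[3.4, -0.1, 0], 0, -1], [[3.5, -0.1, 0], 0, -1], [[3.5, -0.1, 0], 0, -1], [[3.5, -0.1, 0], 0, -1]])

```text
time_s: 7.8
ee_pos: [589.8, 91.9, 124.6]
ee_rot: [136.7, 90.0, 51.8]
force: [-2.5, -0.4, -0.2]
gripper_width: 53.8
```

Run:
```python
from h import *
s=status.state(); print(s['ee_pos'],Rm(s['ee_rot']).round(3)[:,1],s['gripper_width'],s['force'])
```

```text
[589.84217754  91.90005456 124.63513917] [0.996 0.089 0.   ] 53.75066693327738 [-2.5361525  -0.42410876 -0.1759893 ]
```

move_arm(moves=[[[0, 0, 0], 0, -0.1], [[0, 0, 0], 0, 0.1], [[0, 0, 0], 0, 0.3], [[0, 0, 0], 0, 0.6], [[0, 0, 0], 0, 1], [[0, 0, 0], 0, 1], [[0, 0, 0], 0, 1], [[0, 0, 0], 0, 1], [[-2, 0, 0], 0, 1], [[-6, 0, 0], 0, 1], [[-12, 0, 3], 0, 1], [[-18, 0, 8], 0, 1], [[-18, 0, 8], 0, 1], [[-18, 0, 8], 0, 1]])

```text
time_s: 9.55
ee_pos: [597.1, 11.8, 304.6]
ee_rot: [110.8, 89.9, 25.9]
force: [0.4, 0.1, -0.3]
gripper_width: 91.4
```

Run:
```python
from h import *
s=status.state(); print(s['ee_pos'],Rm(s['ee_rot']).round(3)[:,1],s['gripper_width'],s['force'])
c,im=grab('wrist','w4')
cv2.imwrite('pics/w4b.png',cv2.resize(cv2.convertScaleAbs(im,alpha=1.3),(800,600),interpolation=cv2.INTER_CUBIC))
```

```text
[597.0860124   11.76474899 304.60490948] [0.996 0.087 0.001] 91.37178646029366 [ 0.43170189  0.09184507 -0.25128384]
```

View pics/w4b.png

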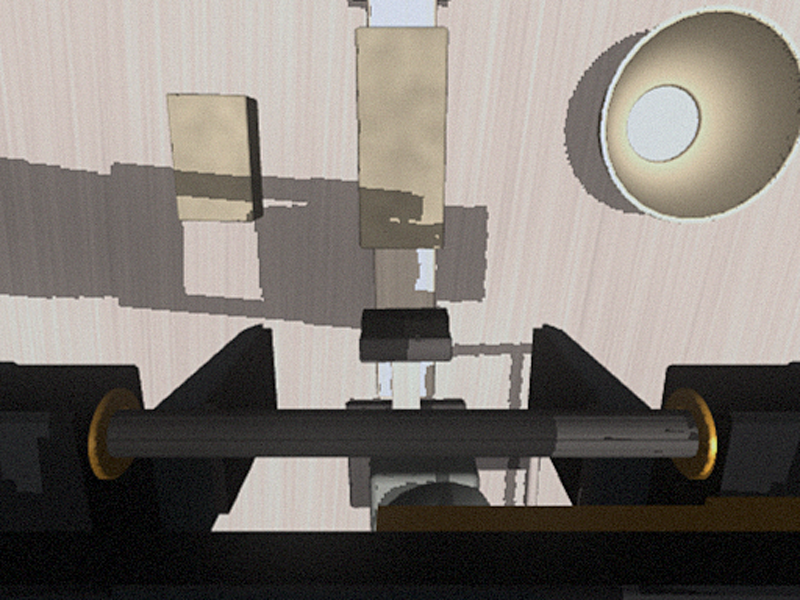

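move_arm(moves=[[[-6, 0, 0], -0.17, 1], [[-9.5, 0, 3], -0.35, 1], [[-9.5, 4.7, 18.2], -1.575, 1], [[-9.5, 4.7, 18.2], -1.575, 1], [[-9.5, 4.7, 18.2], -1.575, 1], [[-9.5, 4.7, 18.2], -1.575, 1], [[-9.5, 4.7, 18.2], -1.575, 1], [[-9.5, 4.7, 18.2], -1.575, 1], [[-9.5, 4.7, 18.2], -1.575, 1], [[-9.5, 4.7, 18.2], -1.575, 1], [[-9.5, 4.7, 18.2], -1.575, 1]])

```text
time_s: 10.98
ee_pos: [660.2, -164.1, 397.6]
ee_rot: [152.4, 89.8, 157.7]
force: [-0.5, -0.1, -0.2]
gripper_width: 91.0
```

Run:
```python
from h import *
s=status.state(); print(s['qpos'].round(1),s['ee_pos'],Rm(s['ee_rot']).round(3)[:,1],s['gripper_width'],s['force'])
c,im=grab('wrist','w5')
cv2.imwrite('pics/w5b.png',cv2.resize(cv2.convertScaleAbs(im[20:260,130:400],alpha=1.5),None,fx=2.5,fy=2.5,interpolation=cv2.INTER_CUBIC))
```

```text
[ -14.9   26.4   62.2    0.    91.5 -110.2] [ 660.16253947 -164.1000337   397.5849205 ] [-0.093  0.996  0.001] 90.9733641910275 [-0.50796139 -0.06970654 -0.19180922]
```

View pics/w5b.png

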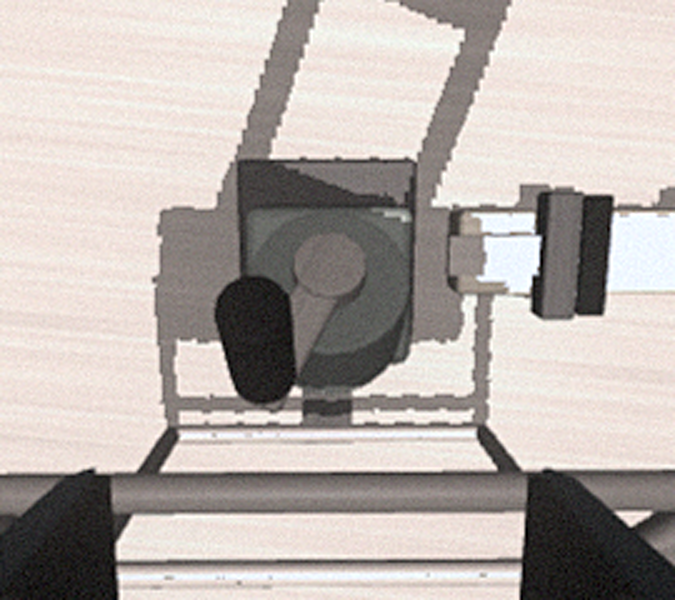

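```bash
cat >> h.py <<'E'
dH=np.array([-0.0906,0.9959,0]); nH=np.array([0.9959,0.0906,0])
def W(p,xm=596.5): return nH*(p[0]+xm)+dH*p[1]+np.array([0,0,p[2]])
def rim(th,t,yc,r=13):
    u=np.array([C35,0,S35]); y=np.array([0,1.,0]); c0=holder_pts(th,t,yc=yc)
    return np.array([c0+r*(np.cos(f)*u+np.sin(f)*y) for f in np.linspace(0,2*np.pi,73)])
E
python3 - <<'E'
from h import *
from scipy.optimize import least_squares
c=np.load('pics/w5.npy',allow_pickle=True).item()
o=lambda p:np.array(p)/2.5+[130,20]
ext=np.r_[o([216,275]),o([296.5,403.5])]; hub=o([330,265])
def f(q):
    yc,th,xo,t=q
    A=proj(c,np.array([W(p+[xo,0,0]) for p in rim(th,70,yc)])); B=proj(c,np.array([W(p+[xo,0,0]) for p in rim(th,10,yc)]))
    h=proj(c,W(holder_pts(0,t,r=0,yc=yc)+[xo,0,0]))[0]
    al=np.r_[A,B]
    return np.r_[al.min(0)-ext[:2],al.max(0)-ext[2:],h-hub,xo/3]
r=least_squares(f,[-220,.4,0,0]); print(r.x,r.fun.round(2))
yc,th=r.x[:2]
print('tip',W(holder_pts(th,70,yc=yc)+[r.x[2],0,0]),'center',W(holder_pts(th,40,yc=yc)))
# guard top bar: two edges at crop v 472..511, u 150..500 ; assumed plane z=303
for z in (298,303,308): 
    p=ray(c,o([[150,492],[500,492]]),z); print(z,p.round(1),(p@nH-596.5).round(1),(p@dH-yc).round(1))
p=ray(c,o([[607,200],[603,312]]),64);print('jaw face',p@dH)
c=np.load('pics/w4.npy',allow_pickle=True).item()
p=ray(c,np.array([[362,310],[450,310]])/1.5625,40);print('jaw face foot',p@dH)
p=ray(c,np.array([[362,310],[450,310]])/1.5625,64);print('jaw face top',p@dH)
p=ray(c,np.array([[357,28],[448,28],[445,247],[359,247]])/1.5625,70);print('stone',p@dH,p@nH)
E
```

```text
[-217.06012119    0.45008692    2.27976251    3.87879802] [-0.4  -1.38  0.51  1.44 -0.03 -0.    0.76]
tip [ 622.44246036 -187.54451538  218.32785621] center [ 637.30878807 -186.19208111  193.75329488]
298 [[ 659.5 -205.   298. ]
 [ 651.5 -118.7  298. ]] [41.7 41.6] [-46.8  39.8]
303 [[ 657.6 -204.1  303. ]
 [ 649.8 -120.   303. ]] [39.9 39.7] [-45.8  38.7]
308 [[ 655.6 -203.2  308. ]
 [ 648.  -121.4  308. ]] [38.  37.9] [-44.7  37.5]
jaw face [-77.86650856 -74.61403251]
jaw face foot [-77.31528626 -77.55170211]
jaw face top [-69.81915192 -70.03968545]
stone [102.00049256 101.83603786 -25.79465228 -25.59782793] [570.27939757 622.6528103  623.36400545 568.16296603]
```

move_arm(force=10, moves=[[[0, -2, -5.4], 0, 1], [[2, -2, -5.4], 0, 1], [[6, -2, -5.4], 0, 1], [[9, -2, -5.4], 0, 1], [[11, -2, -5.4], 0, 1], [[12.3, -2, -5.4], 0, 1], [[12.3, -2, -5.4], 0, 1], [[12.3, -2, -5.4], 0, 0.2], [[12.3, -2, -5.4], 0, 0.2], [[12.3, -2, -5.4], 0, 0.2]])

```text
time_s: 12.28
ee_pos: [608.3, -189.9, 276.9]
ee_rot: [-18.7, 89.9, -13.3]
force: [0.0, -0.4, -0.1]
gripper_width: 64.1
```

Run:
```python
from h import *
s=status.state(); print(s['qpos'].round(1),s['ee_pos'],Rm(s['ee_rot']).round(3)[:,1],s['gripper_width'],s['force'])
p=s['ee_pos']; print('XYZ',p@nH-598,p@dH+217,p[2])
c,im=grab('wrist','w6'); cv2.imwrite('pics/w6b.png',cv2.resize(cv2.convertScaleAbs(im,alpha=1.5),(800,600),interpolation=cv2.INTER_CUBIC))
c,im=grab('scene','s6'); cv2.imwrite('pics/s6b.png',cv2.resize(cv2.convertScaleAbs(im[130:310,180:360],alpha=1.5),None,fx=3.3,fy=3.3,interpolation=cv2.INTER_CUBIC))
```

```text
[ -18.4   24.5   82.4    0.    73.1 -113.7] [ 608.30074373 -189.90746767  276.91407177] [-0.093  0.996 -0.   ] 64.08122363968145 [ 0.0066222  -0.44152832 -0.14689952]
XYZ -9.398905889757089 -27.24089443813196 276.9140717687365
```

View pics/w6b.png

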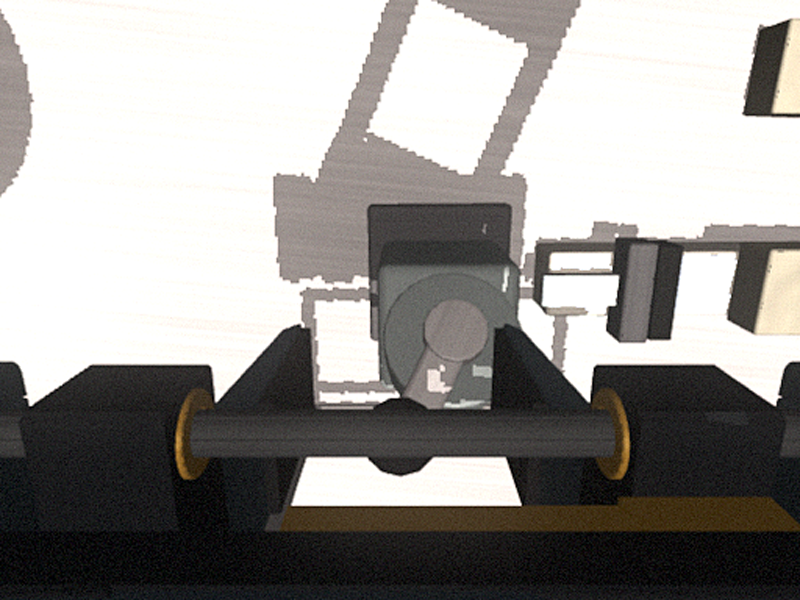

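View pics/s6b.png

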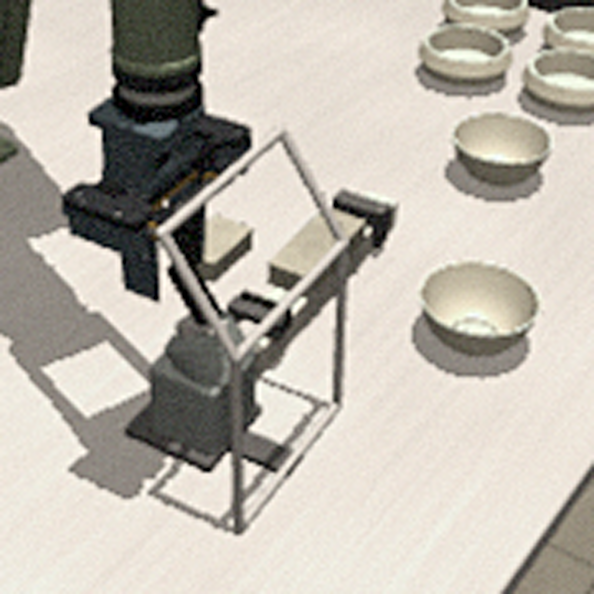

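Run:
```python
from h import *
c=np.load('pics/w6.npy',allow_pickle=True).item()
for px,z in (([402,398],211),([402,475],226),([402,437],218.3),([369,437],218.3),([434,437],218.3)):
    p=ray(c,np.array(px)/1.5625,z)[0]; print(px,p@nH-598,p@dH+217)
```

```text
[402, 398] -4.83686308978622 -26.396809244550326
[402, 475] 14.628344459924051 -26.349286480690523
[402, 437] 5.5878505491970145 -26.371397806239116
[369, 437] 5.6157459764006035 -37.25208572534589
[434, 437] 5.56080219835178 -15.821114344836758
```

move_arm(force=10, moves=[[[0, 0, 0], 0, -0.3], [[0, 0, 0], 0, -1], [[0, 0, 0], 0, -1], [[0, 0, 0], 0, -1], [[0, 0, 0], 0, -1], [[0, 0, 0], 0, -1]])

```text
time_s: 13.12
ee_pos: [608.1, -190.2, 276.3]
ee_rot: [-87.8, 90.0, -82.5]
force: [-0.1, -1.8, -0.6]
gripper_width: 24.5
```

```bash
cat > path.py <<'E'
from h import *
import sys
def pose(th,d=0,Xmax=-9,dz=20):
    t=holder_pts(th,70,yc=0); return np.array([min(t[0]+d,Xmax),t[1],t[2]-dz+78])
def cur():
    s=status.state(); p=s['ee_pos']; return np.array([p@nH-598,p@dH+217,p[2]]),s
def rows(a,b,n,base,**k):
    out=[]
    for th in np.linspace(a,b,n+1)[1:]:
        e=(pose(th,**k)-base)/10; out.append([[round(-e[2],1),round(e[1],1),round(e[0],1)],0,-1])
    print(str(out))
E
python3 - <<'E'
from path import *
c,s=cur(); print(c,pose(.45),s['gripper_width'],s['force'])
rows(.45,4.45,20,pose(.46))
E
```

```text
[ -9.63672351 -27.53220805 276.25524144] [ -9.         -26.09793205 276.32915751] 24.544058798755522 [-0.12955528 -1.83732821 -0.62281647]
[[[np.float64(0.3), np.float64(-1.0), np.float64(0.0)], 0, -1], [[np.float64(0.8), np.float64(-1.8), np.float64(0.0)], 0, -1], [[np.float64(1.4), np.float64(-2.5), np.float64(-0.7)], 0, -1], [[np.float64(2.0), np.float64(-3.0), np.float64(-1.6)], 0, -1], [[np.float64(2.7), np.float64(-3.3), np.float64(-2.5)], 0, -1], [[np.float64(3.4), np.float64(-3.3), np.float64(-3.5)], 0, -1], [[np.float64(4.0), np.float64(-3.1), np.float64(-4.5)], 0, -1], [[np.float64(4.7), np.float64(-2.7), np.float64(-5.4)], 0, -1], [[np.float64(5.2), np.float64(-2.0), np.float64(-6.2)], 0, -1], [[np.float64(5.7), np.float64(-1.2), np.float64(-6.9)], 0, -1], [[np.float64(6.1), np.float64(-0.2), np.float64(-7.4)], 0, -1], [[np.float64(6.4), np.float64(0.9), np.float64(-7.8)], 0, -1], [[np.float64(6.5), np.float64(2.1), np.float64(-8.0)], 0, -1], [[np.float64(6.5), np.float64(3.3), np.float64(-8.0)], 0, -1], [[np.float64(6.4), np.float64(4.5), np.float64(-7.8)], 0, -1], [[np.float64(6.1), np.float64(5.6), np.float64(-7.4)], 0, -1], [[np.float64(5.7), np.float64(6.6), np.float64(-6.8)], 0, -1], [[np.float64(5.2), np.float64(7.4), np.float64(-6.1)], 0, -1], [[np.float64(4.6), np.float64(8.0), np.float64(-5.3)], 0, -1], [[np.float64(4.0), np.float64(8.5), np.float64(-4.4)], 0, -1]]
```

move_arm(moves=[[[0.3, -1.0, 0], 0, -1], [[0.8, -1.8, 0], 0, -1], [[1.4, -2.5, -0.7], 0, -1], [[2.0, -3.0, -1.6], 0, -1], [[2.0, -3.0, -1.6], 0, -1]])

```text
time_s: 13.75
ee_pos: [592.4, -220.9, 257.4]
ee_rot: [150.8, 89.7, 156.1]
force: [-9.0, 0.8, 8.9]
gripper_width: 25.4
```

Run:
```python
from path import *
c,s=cur(); print(c,pose(1.25),s['gripper_width'],s['force'])
c,im=grab('wrist','w7'); cv2.imwrite('pics/w7b.png',cv2.resize(cv2.convertScaleAbs(im,alpha=1.5),(800,600),interpolation=cv2.INTER_CUBIC))
```

```text
[-28.05405481 -56.63616279 257.40938072] [-24.65253308 -56.93907716 256.19233172] 25.402912667261504 [-9.04278213  0.8000153   8.92379708]
```

View pics/w7b.png

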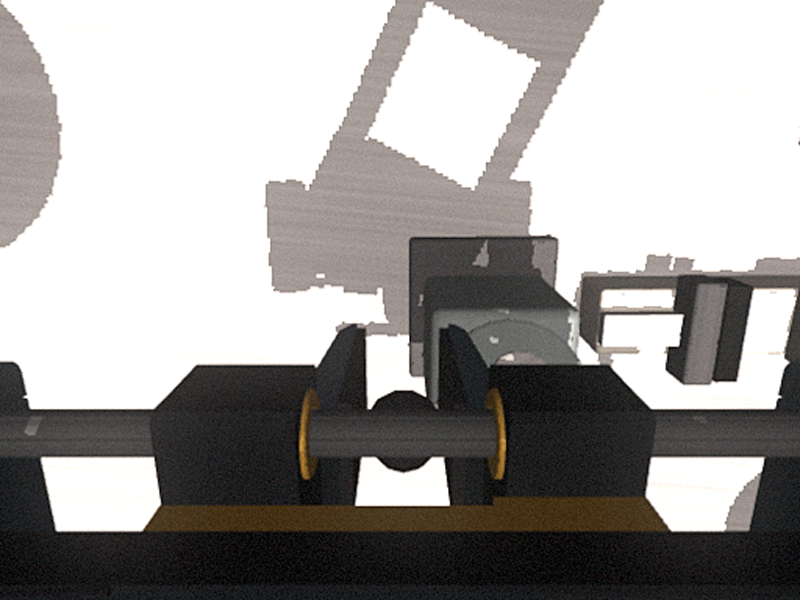

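Run:
```python
from path import *
c=np.load('pics/w7.npy',allow_pickle=True).item()
im=cv2.imread('pics/w7.png')
cv2.imwrite('pics/w7z.png',cv2.resize(cv2.convertScaleAbs(im[225:325,190:330],alpha=4,beta=10),None,fx=5.5,fy=5.5,interpolation=cv2.INTER_CUBIC))
for px,dz in (([404,391],-7.5),([404,472],7.5)):
  for zt in (198.5,206): 
    p=ray(c,np.array(px)/1.5625,zt+dz)[0]; print(zt,px,p@nH-598,p@dH+217)
```

```text
198.5 [404, 391] -26.23011824297089 -54.91546983360274
206 [404, 391] -29.884166763175585 -54.97700067002046
198.5 [404, 472] -5.179143577671653 -54.95124663892403
206 [404, 472] -10.306331693917741 -55.0173115727834
```

View pics/w7z.png

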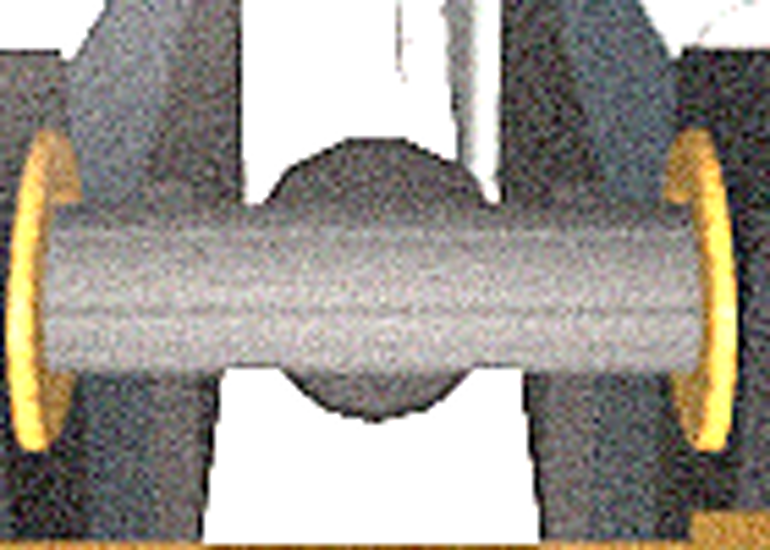

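move_arm(force=15, moves=[[[0, 0.2, 0], 0, -0.2], [[0, 0.2, 0], 0, -0.2], [[0, 0.2, 0.8], 0, -0.2], [[0, 0.2, 0.8], 0, -0.2], [[0, 0.2, 0.8], 0, -1], [[0, 0.2, 0.8], 0, -1], [[0, 0.2, 0.8], 0, -1]])

```text
time_s: 14.68
ee_pos: [602.8, -219.0, 256.1]
ee_rot: [-75.2, 89.9, -69.9]
force: [0.7, -3.4, -1.8]
gripper_width: 25.7
```

```bash
sed -i 's/598/599.5/' path.py; sed -i 's/round(\(-e\[2\]\|e\[1\]\|e\[0\]\),1)/float(round(\1,1))/g' path.py
python3 - <<'E'
from path import *
c,s=cur(); print(c,pose(1.15),s['gripper_width'],s['force'])
rows(1.15,5.15,20,pose(1.15))
E
```

```text
[-18.99495831 -55.70047026 256.07066925] [-20.07355121 -54.76583642 259.39856934] 25.721609972328096 [ 0.72400246 -3.4324984  -1.81858084]
[[[0.7, -0.4, -0.9], 0, -1], [[1.3, -0.5, -1.9], 0, -1], [[2.0, -0.4, -2.9], 0, -1], [[2.7, -0.1, -3.8], 0, -1], [[3.3, 0.5, -4.7], 0, -1], [[3.8, 1.2, -5.5], 0, -1], [[4.3, 2.1, -6.1], 0, -1], [[4.6, 3.2, -6.6], 0, -1], [[4.8, 4.3, -6.8], 0, -1], [[4.8, 5.5, -6.9], 0, -1], [[4.8, 6.7, -6.8], 0, -1], [[4.6, 7.9, -6.5], 0, -1], [[4.2, 8.9, -6.0], 0, -1], [[3.8, 9.8, -5.4], 0, -1], [[3.2, 10.6, -4.6], 0, -1], [[2.6, 11.1, -3.8], 0, -1], [[2.0, 11.4, -2.8], 0, -1], [[1.3, 11.5, -1.8], 0, -1], [[0.6, 11.3, -0.9], 0, -1], [[-0.1, 10.9, 0.1], 0, -1]]
```

move_arm(moves=[[[0.7, -0.4, -0.9], 0, -1], [[1.3, -0.5, -1.9], 0, -1], [[2.0, -0.4, -2.9], 0, -1], [[2.7, -0.1, -3.8], 0, -1], [[3.3, 0.5, -4.7], 0, -1], [[3.8, 1.2, -5.5], 0, -1], [[4.3, 2.1, -6.1], 0, -1], [[4.6, 3.2, -6.6], 0, -1], [[4.8, 4.3, -6.8], 0, -1], [[4.8, 5.5, -6.9], 0, -1]])

```text
time_s: 15.92
ee_pos: [528.1, -169.2, 207.5]
ee_rot: [157.9, 89.9, 163.2]
force: [2.1, -3.5, -5.2]
gripper_width: 25.6
```

Run:
```python
from path import *
c,s=cur(); print(c,pose(3.15),s['gripper_width'],s['force'],s['time_s'])
c,im=grab('wrist','w8'); cv2.imwrite('pics/w8b.png',cv2.resize(cv2.convertScaleAbs(im,alpha=1.5),(800,600),interpolation=cv2.INTER_CUBIC))
```

```text
[-88.89525372   0.68556501 207.47948633] [-89.2977362    0.50443484 210.92727318] 25.610119231974707 [ 2.09199966 -3.49410638 -5.15938483] 15.925
```

View pics/w8b.png

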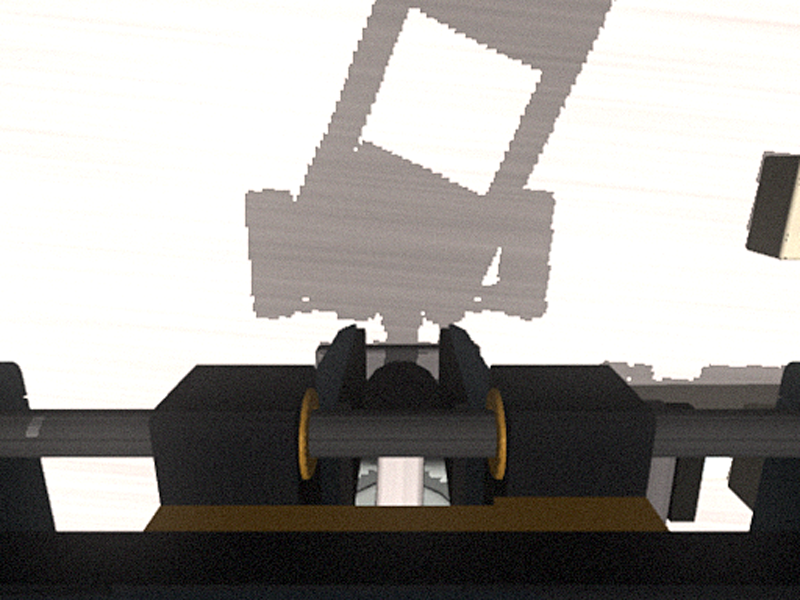

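Run:
```python
from path import *
rows(3.15,5.35,11,pose(3.15),Xmax=-10.5)
```

```text
[[[-0.1, 1.2, 0.1], 0, -1], [[-0.3, 2.3, 0.4], 0, -1], [[-0.6, 3.4, 0.9], 0, -1], [[-1.1, 4.3, 1.5], 0, -1], [[-1.6, 5.0, 2.3], 0, -1], [[-2.2, 5.6, 3.2], 0, -1], [[-2.9, 5.9, 4.1], 0, -1], [[-3.6, 5.9, 5.1], 0, -1], [[-4.3, 5.8, 6.1], 0, -1], [[-4.9, 5.4, 7.0], 0, -1], [[-5.5, 4.8, 7.8], 0, -1]]
```

move_arm(moves=[[[-0.1, 1.2, 0.1], 0, -1], [[-0.3, 2.3, 0.4], 0, -1], [[-0.6, 3.4, 0.9], 0, -1], [[-1.1, 4.3, 1.5], 0, -1], [[-1.6, 5.0, 2.3], 0, -1], [[-2.2, 5.6, 3.2], 0, -1], [[-2.9, 5.9, 4.1], 0, -1], [[-3.6, 5.9, 5.1], 0, -1], [[-4.3, 5.8, 6.1], 0, -1], [[-4.9, 5.4, 7.0], 0, -1], [[-5.5, 4.8, 7.8], 0, -1], [[-5.5, 4.8, 7.8], 0, -1]])

```text
time_s: 17.48
ee_pos: [602.4, -116.3, 262.8]
ee_rot: [-137.3, 89.9, -132.0]
force: [0.5, -6.5, -9.8]
gripper_width: 25.7
```

Run:
```python
from path import *
c,s=cur(); print(c,pose(5.35),s['gripper_width'],s['force'],s['time_s'])
c,im=grab('wrist','w9'); cv2.imwrite('pics/w9b.png',cv2.resize(cv2.convertScaleAbs(im,alpha=1.5),(800,600),interpolation=cv2.INTER_CUBIC))
```

```text
[-10.0778116   46.56050506 262.79217796] [-10.89298132  48.21120935 265.82687358] 25.677398707966134 [ 0.49763531 -6.48393905 -9.807979  ] 17.475
```

View pics/w9b.png

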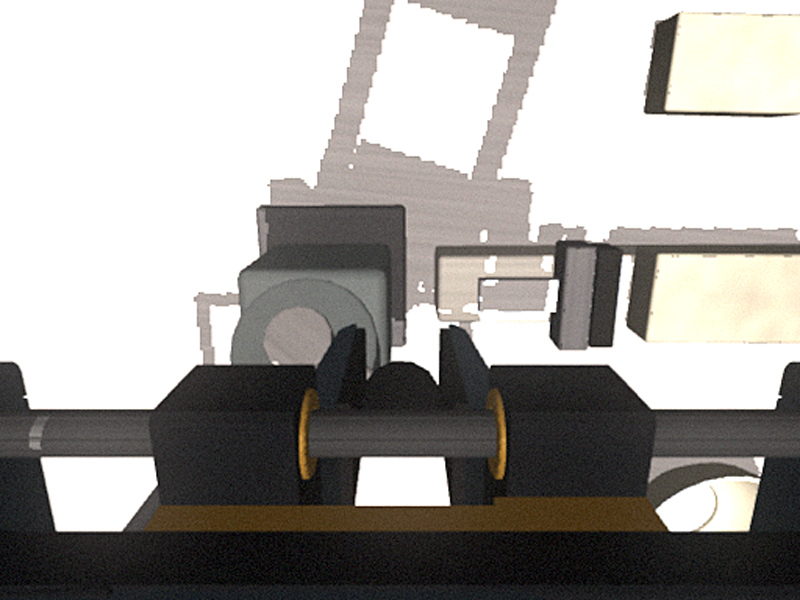

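Run:
```python
from path import *
rows(-.933,0.95,10,pose(5.35,Xmax=-10.5)+[0,6,0],Xmax=-10.5)
```

```text
[[[-0.5, -1.4, 0.0], 0, -1], [[-0.9, -2.3, 0.0], 0, -1], [[-1.2, -3.3, 0.0], 0, -1], [[-1.3, -4.3, 0.0], 0, -1], [[-1.4, -5.5, 0.0], 0, -1], [[-1.3, -6.6, 0.0], 0, -1], [[-1.1, -7.7, 0.0], 0, -1], [[-0.8, -8.7, 0.0], 0, -1], [[-0.4, -9.6, 0.0], 0, -1], [[0.0, -10.3, -0.1], 0, -1]]
```

move_arm(force=20, moves=[[[0, 0, 0], 0, -0.2], [[0, 0, 0], 0, -0.2], [[-0.1, -0.5, 0], 0, -0.2], [[-0.5, -1.4, 0.0], 0, -0.2], [[-0.9, -2.3, 0.0], 0, -0.2], [[-1.2, -3.3, 0.0], 0, -0.2], [[-1.3, -4.3, 0.0], 0, -0.2], [[-1.4, -5.5, 0.0], 0, -0.2]])

```text
time_s: 18.52
ee_pos: [606.8, -170.2, 277.0]
ee_rot: [149.1, 89.9, 154.5]
force: [-0.9, 4.1, -2.6]
gripper_width: 36.2
```

Run:
```python
from path import *
c,s=cur(); print(c,pose(0.01,Xmax=-10.5),s['gripper_width'],s['force'],s['torque'],s['time_s'])
c,im=grab('wrist','w10'); cv2.imwrite('pics/w10b.png',cv2.resize(cv2.convertScaleAbs(im,alpha=1.5),(800,600),interpolation=cv2.INTER_CUBIC))
```

```text
[-10.57072453  -7.52103389 277.0211588 ] [-10.5         -0.59999    279.75350857] 36.224493261608735 [-0.90804149  4.11877008 -2.55417532] [0.56774174 0.16193387 0.04420173] 18.525
```

View pics/w10b.png

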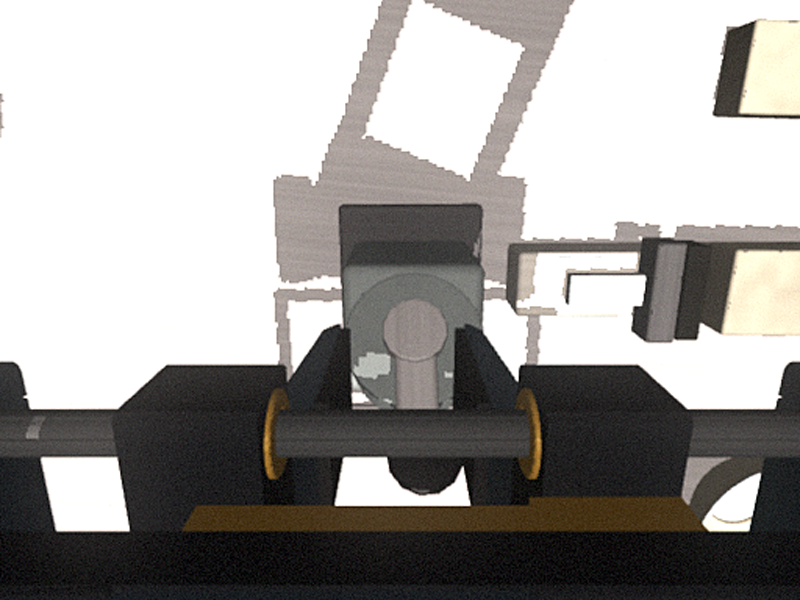

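move_arm(force=20, moves=[[[0.1, -1.1, 0], 0, -0.2], [[0.3, -2.2, 0], 0, -0.2], [[0.6, -3.2, 0], 0, -0.2], [[1.0, -4.1, 0], 0, -0.2], [[1.4, -4.8, 0], 0, -0.2], [[1.4, -4.8, 0], 0, -0.2], [[1.4, -4.4, 0], 0, -1], [[1.4, -4.4, 0], 0, -1], [[1.4, -4.4, 0], 0, -1], [[1.4, -4.4, 0], 0, -1]])

```text
time_s: 19.82
ee_pos: [611.7, -213.3, 263.1]
ee_rot: [24.4, 89.9, 29.8]
force: [1.4, 3.4, -1.5]
gripper_width: 25.4
```

Run:
```python
from path import *
c,s=cur(); print(c,pose(0.95,Xmax=-10.5),s['gripper_width'],s['force'],s['torque'],s['time_s'])
c,im=grab('wrist','w11'); cv2.imwrite('pics/w11b.png',cv2.resize(cv2.convertScaleAbs(im,alpha=1.5),(800,600),interpolation=cv2.INTER_CUBIC))
```

```text
[ -9.61757325 -50.83720648 263.14739167] [-11.56113703 -48.80493029 265.35902591] 25.40243964802859 [ 1.41924326  3.44065156 -1.52709257] [ 0.5453328  -0.21562955  0.01511554] 19.825
```

View pics/w11b.png

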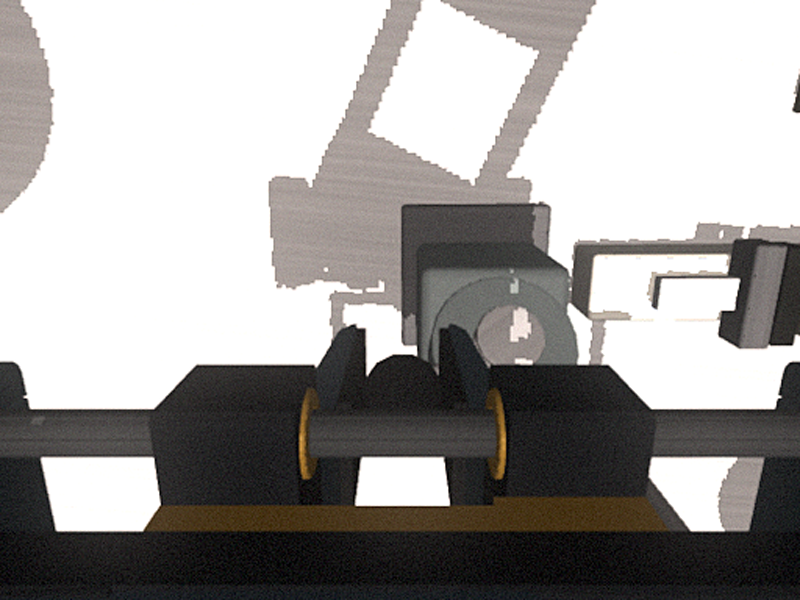

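Run:
```python
from path import *
rows(1.0,5.35,20,pose(1.0,Xmax=-8.5),Xmax=-10.5)
```

```text
[[[0.7, -0.6, -1.0], 0, -1], [[1.4, -0.9, -2.0], 0, -1], [[2.1, -0.9, -3.1], 0, -1], [[2.9, -0.7, -4.1], 0, -1], [[3.6, -0.2, -5.1], 0, -1], [[4.2, 0.6, -5.9], 0, -1], [[4.7, 1.6, -6.7], 0, -1], [[5.0, 2.7, -7.2], 0, -1], [[5.2, 4.0, -7.5], 0, -1], [[5.3, 5.2, -7.6], 0, -1], [[5.2, 6.5, -7.4], 0, -1], [[4.9, 7.8, -7.0], 0, -1], [[4.5, 8.8, -6.5], 0, -1], [[4.0, 9.8, -5.7], 0, -1], [[3.4, 10.5, -4.8], 0, -1], [[2.7, 10.9, -3.8], 0, -1], [[1.9, 11.0, -2.7], 0, -1], [[1.2, 10.9, -1.7], 0, -1], [[0.5, 10.5, -0.7], 0, -1], [[-0.2, 9.9, 0.3], 0, -1]]
```

move_arm(force=15, moves=[[[0.7, -0.6, -1.0], 0, -1], [[1.4, -0.9, -2.0], 0, -1], [[2.1, -0.9, -3.1], 0, -1], [[2.9, -0.7, -4.1], 0, -1], [[3.6, -0.2, -5.1], 0, -1], [[4.2, 0.6, -5.9], 0, -1], [[4.7, 1.6, -6.7], 0, -1], [[5.0, 2.7, -7.2], 0, -1], [[5.2, 4.0, -7.5], 0, -1], [[5.3, 5.2, -7.6], 0, -1], [[5.2, 6.5, -7.4], 0, -1], [[4.9, 7.8, -7.0], 0, -1], [[4.5, 8.8, -6.5], 0, -1], [[4.0, 9.8, -5.7], 0, -1], [[3.4, 10.5, -4.8], 0, -1], [[2.7, 10.9, -3.8], 0, -1], [[1.9, 11.0, -2.7], 0, -1], [[1.2, 10.9, -1.7], 0, -1], [[0.5, 10.5, -0.8], 0, -1], [[-0.1, 9.9, -0.2], 0, -1]])

```text
time_s: 22.38
ee_pos: [600.5, -114.4, 262.7]
ee_rot: [126.1, 89.8, 131.4]
force: [5.5, -0.3, -19.0]
gripper_width: 25.3
```

Run:
```python
from path import *
c,s=cur(); print(c,pose(5.35,Xmax=-10.5),s['gripper_width'],s['force'],s['torque'],s['time_s'])
c,im=grab('wrist','w12'); cv2.imwrite('pics/w12b.png',cv2.resize(cv2.convertScaleAbs(im,alpha=1.5),(800,600),interpolation=cv2.INTER_CUBIC))
c,im=grab('top','t12'); cv2.imwrite('pics/t12b.png',cv2.resize(cv2.convertScaleAbs(im[120:275,140:360],alpha=1.5),None,fx=3.6,fy=3.6,interpolation=cv2.INTER_CUBIC))
```

```text
[-11.87432785  48.61844549 262.72003659] [-10.89298132  48.21120935 265.82687358] 25.287286449531333 [  5.52176923  -0.25606112 -18.97194411] [-0.09749014 -1.00478302  0.04632465] 22.375
```

View pics/w12b.png

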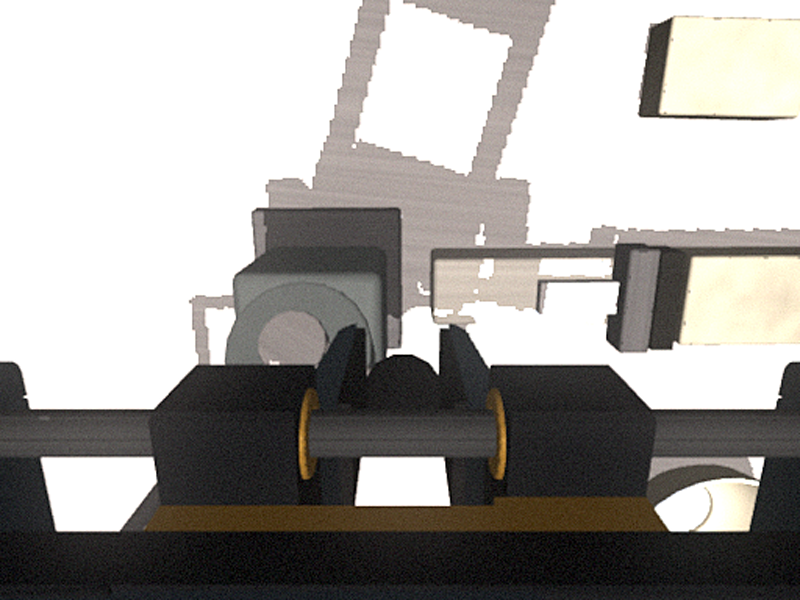

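View pics/t12b.png

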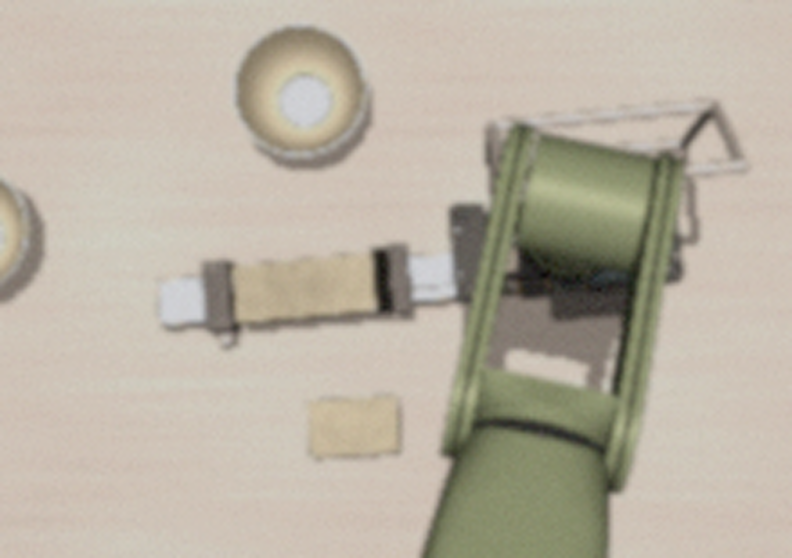

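Run:
```python
from path import *
c=np.load('pics/w12.npy',allow_pickle=True).item()
im=cv2.imread('pics/w12.png'); cv2.imwrite('pics/w12z.png',cv2.resize(cv2.convertScaleAbs(im[145:235,380:500],alpha=1.2),None,fx=6,fy=6,interpolation=cv2.INTER_CUBIC))
c=np.load('pics/t12.npy',allow_pickle=True).item()
im=cv2.imread('pics/t12.png'); cv2.imwrite('pics/t12z.png',cv2.resize(cv2.convertScaleAbs(im[180:215,180:270],alpha=1.8),None,fx=8.5,fy=8.5,interpolation=cv2.INTER_CUBIC))
```

```text
(no output)
```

View pics/w12z.png

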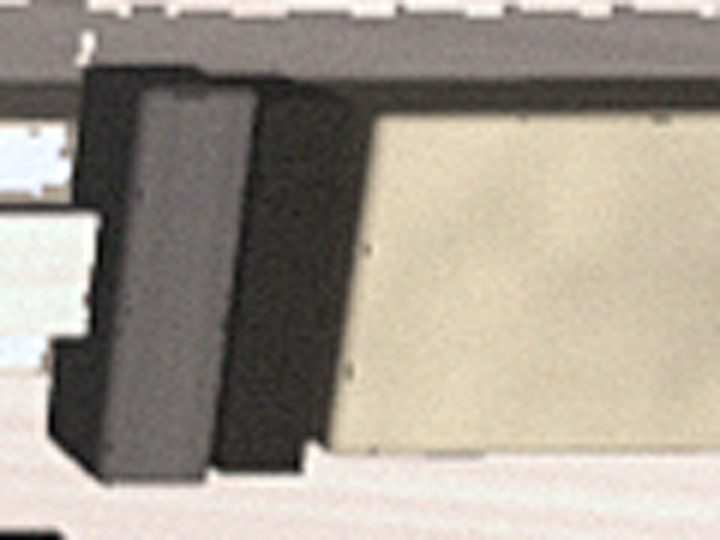

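View pics/t12z.png

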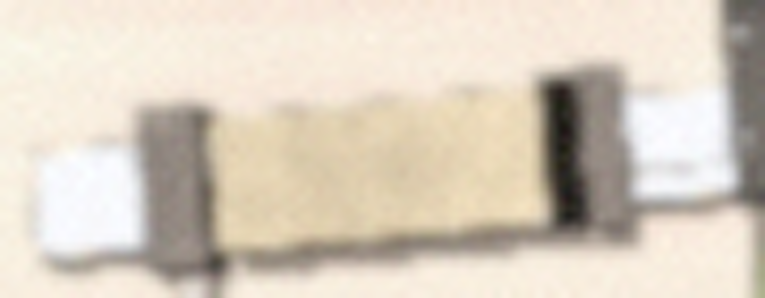

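Run:
```python
from path import *
c=np.load('pics/w12.npy',allow_pickle=True).item()
p=ray(c,np.array([[375,115],[330,450]])/6+[380,145],70); print(p@dH, p@dH+130, p@nH)
c=np.load('pics/t12.npy',allow_pickle=True).item()
o=lambda p,z:ray(c,np.array(p)/8.5+[180,180],z)@dH
print('stone ends',o([[213,180],[550,160]],70),'stop top edge',o([[200,180]],64))
```

```text
[-4.02182396 -2.96032362] [125.97817604 127.03967638] [568.45303741 620.85323518]
stone ends [125.22138354  -6.87633146] stop top edge [131.16964681]
```

move_arm(force=20, moves=[[[0, 0, 0], 0, -0.2], [[0, 0, 0], 0, -0.2], [[0, 0, 0], 0, -0.2]])

```text
time_s: 22.85
ee_pos: [600.2, -115.0, 265.5]
ee_rot: [3.6, 89.9, 8.9]
force: [-1.0, -0.5, 0.3]
gripper_width: 36.7
```

Run:
```python
from path import *
c,s=cur(); print(c,pose(5.35,Xmax=-10.5),s['gripper_width'],s['force'],s['torque'],s['time_s'])
rows(-.93,-.13,4,c+[0,6,0],Xmax=-10.5,dz=22)
rows(-.13,.55,10,pose(-.13,Xmax=-10.5,dz=22),Xmax=-10.5,dz=22)
```

```text
[-12.19918614  48.1077727  265.51483984] [-10.89298132  48.21120935 265.82687358] 36.65004493629279 [-0.97157396 -0.54334554  0.2612514 ] [ 0.00234218 -0.00053356 -0.0086924 ] 22.85
[[[-0.3, -1.4, 0.2], 0, -1], [[-0.8, -2.4, 0.2], 0, -1], [[-1.0, -3.5, 0.2], 0, -1], [[-1.2, -4.6, 0.2], 0, -1]]
[[[-0.0, -0.4, 0.0], 0, -1], [[-0.0, -0.8, 0.0], 0, -1], [[-0.0, -1.2, 0.0], 0, -1], [[0.0, -1.6, 0.0], 0, -1], [[0.0, -2.0, 0.0], 0, -1], [[0.1, -2.4, 0.0], 0, -1], [[0.2, -2.8, 0.0], 0, -1], [[0.3, -3.2, 0.0], 0, -1], [[0.4, -3.6, 0.0], 0, -1], [[0.5, -3.9, 0.0], 0, -1]]
```

move_arm(moves=[[[-0.1, -0.7, 0.2], 0, -0.2], [[-0.3, -1.4, 0.2], 0, -0.2], [[-0.8, -2.4, 0.2], 0, -0.2], [[-1.0, -3.2, 0.2], 0, -0.2], [[-1.0, -3.2, 0.2], 0, -0.2]])

```text
time_s: 23.48
ee_pos: [605.2, -147.1, 274.0]
ee_rot: [94.1, 90.0, 99.4]
force: [0.8, 2.5, -1.9]
gripper_width: 36.5
```

move_arm(moves=[[[-0.1, -0.4, 0], 0, -0.2], [[-0.1, -0.7, 0], 0, -0.2], [[-0.1, -0.7, 0], 0, -0.2]])

```text
time_s: 23.85
ee_pos: [605.6, -154.0, 275.0]
ee_rot: [165.4, 90.0, 170.7]
force: [0.3, 3.4, -3.2]
gripper_width: 36.3
```

Run:
```python
from path import *
c,s=cur(); print(c,s['gripper_width'],s['force'],s['torque'],s['time_s'])
```

```text
[-10.3756773    8.74005933 275.01657303] 36.25575126434503 [ 0.25381411  3.44127697 -3.21007005] [ 0.52869783 -0.02856217  0.02896851] 23.85
```

move_arm(moves=[[[0, -0.4, 0], 0, -0.2], [[0, -0.8, 0], 0, -0.2], [[0, -0.8, 0], 0, -0.2]])

```text
time_s: 24.22
ee_pos: [606.2, -162.2, 275.0]
ee_rot: [165.2, 89.9, 170.5]
force: [0.1, 4.1, -2.2]
gripper_width: 36.4
```

move_arm(moves=[[[0, -0.4, 0], 0, -0.2], [[0, -0.4, 0], 0, -0.2]])

```text
time_s: 24.48
ee_pos: [606.6, -166.0, 275.0]
ee_rot: [160.7, 89.9, 166.0]
force: [-1.5, 4.1, -2.3]
gripper_width: 36.3
```

move_arm(moves=[[[0, -0.4, 0], 0, -0.2], [[0, -0.4, 0], 0, -0.2]])

```text
time_s: 24.72
ee_pos: [606.9, -169.7, 274.9]
ee_rot: [151.3, 89.9, 156.7]
force: [-1.2, 4.1, -3.4]
gripper_width: 36.7
```

Run:
```python
from path import *
c,s=cur(); print(c,s['gripper_width'],s['force'],s['torque'],s['time_s'])
```

```text
[-10.47695586  -7.02291859 274.94108999] 36.70922740633449 [-1.19090937  4.10150282 -3.44757484] [0.75782524 0.25649783 0.08696393] 24.725
```

move_arm(moves=[[[0, -0.4, 0], 0, -0.2], [[0, -0.4, 0], 0, -0.2]])

```text
time_s: 24.98
ee_pos: [607.1, -173.6, 274.8]
ee_rot: [149.1, 89.9, 154.4]
force: [-2.5, 4.9, -3.0]
gripper_width: 36.4
```

move_arm(moves=[[[0, -0.4, 0], 0, -0.2], [[0, -0.4, 0], 0, -0.2]])

```text
time_s: 25.22
ee_pos: [607.2, -177.3, 274.5]
ee_rot: [148.4, 89.8, 153.7]
force: [-2.2, 6.1, -3.7]
gripper_width: 36.3
```

Run:
```python
from path import *
c,s=cur(); print(c,s['gripper_width'],s['force'],s['torque'],s['time_s'])
c,im=grab('top','t13'); cv2.imwrite('pics/t13z.png',cv2.resize(cv2.convertScaleAbs(im[180:215,180:270],alpha=1.8),None,fx=8.5,fy=8.5,interpolation=cv2.INTER_CUBIC))
```

```text
[-10.90196111 -14.59976499 274.46422281] 36.267010972201284 [-2.17187849  6.07186873 -3.6521929 ] [0.89586778 0.39881766 0.17765742] 25.225
```

View pics/t13z.png

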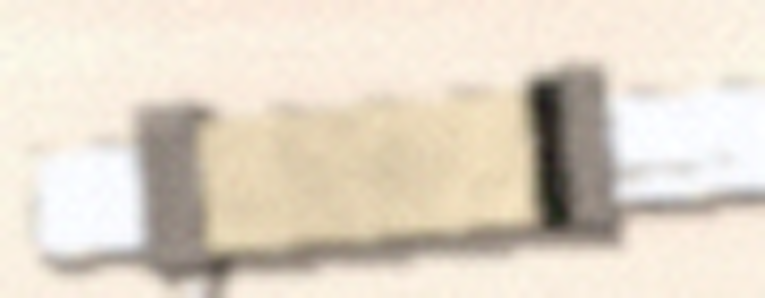

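move_arm(moves=[[[0, -0.4, 0], 0, -0.2], [[0, -0.4, 0], 0, -0.2]])

```text
time_s: 25.52
ee_pos: [607.1, -181.0, 274.0]
ee_rot: [149.1, 89.7, 154.5]
force: [-3.4, 5.9, -5.1]
gripper_width: 36.7
```

move_arm(moves=[[[0.1, -0.4, 0], 0, -0.2], [[0.1, -0.4, 0], 0, -0.2]])

```text
time_s: 25.78
ee_pos: [606.3, -184.8, 272.9]
ee_rot: [154.8, 89.5, 160.1]
force: [-6.1, 6.6, -3.2]
gripper_width: 36.0
```

move_arm(moves=[[[0.1, -0.4, 0], 0, -0.2], [[0.1, -0.4, 0], 0, -0.2]])

```text
time_s: 26.02
ee_pos: [605.6, -188.7, 271.8]
ee_rot: [158.5, 89.3, 163.9]
force: [-9.3, 6.9, -3.1]
gripper_width: 36.7
```

Run:
```python
from path import *
c,s=cur(); print(c,s['gripper_width'],s['force'],s['torque'],s['time_s'])
```

```text
[-13.46017689 -25.81021967 271.80353709] 36.748842716254856 [-9.3148247   6.87127284 -3.13589526] [1.1209791  1.63293975 0.2675039 ] 26.025
```

Run:
```python
from path import *
c,im=grab('wrist','w14'); cv2.imwrite('pics/w14b.png',cv2.resize(cv2.convertScaleAbs(im,alpha=1.8),(800,600),interpolation=cv2.INTER_CUBIC))
```

```text
(no output)
```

View pics/w14b.png

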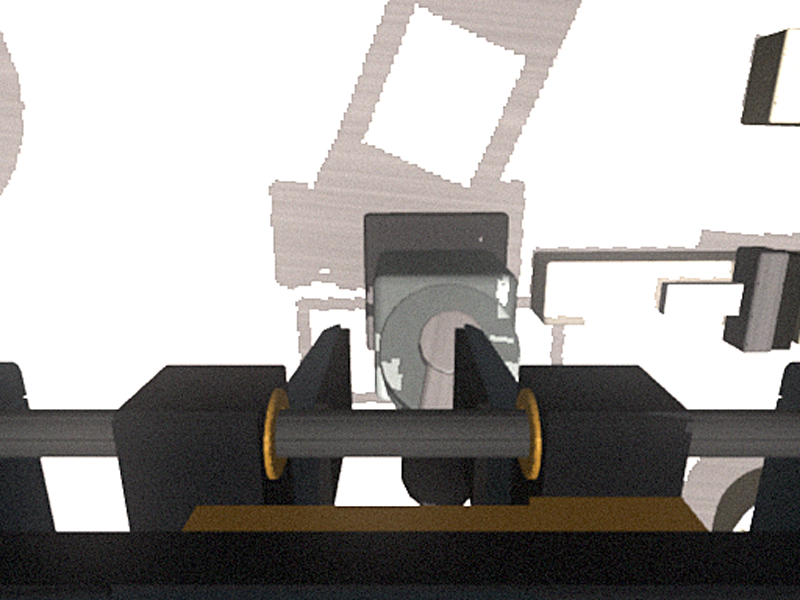

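move_arm(force=15, moves=[[[0, 0.6, 0], 0, -0.2], [[-0.2, 1.1, 0.1], 0, -0.2], [[-0.2, 1.1, 0.1], 0, -0.2]])

```text
time_s: 26.45
ee_pos: [609.9, -179.0, 276.3]
ee_rot: [-32.8, 89.8, -27.4]
force: [-0.5, 0.6, -0.0]
gripper_width: 36.2
```

Run:
```python
from path import *
c,s=cur(); print(c,s['gripper_width'],s['force'],s['torque'],s['time_s'])
c,im=grab('wrist','w15'); cv2.imwrite('pics/w15b.png',cv2.resize(cv2.convertScaleAbs(im,alpha=1.8),(800,600),interpolation=cv2.INTER_CUBIC))
```

```text
[ -8.30012679 -16.56379763 276.33148615] 36.19642226007289 [-0.51032012  0.61326704 -0.03153808] [0.28104481 0.08299808 0.03973932] 26.45
```

View pics/w15b.png

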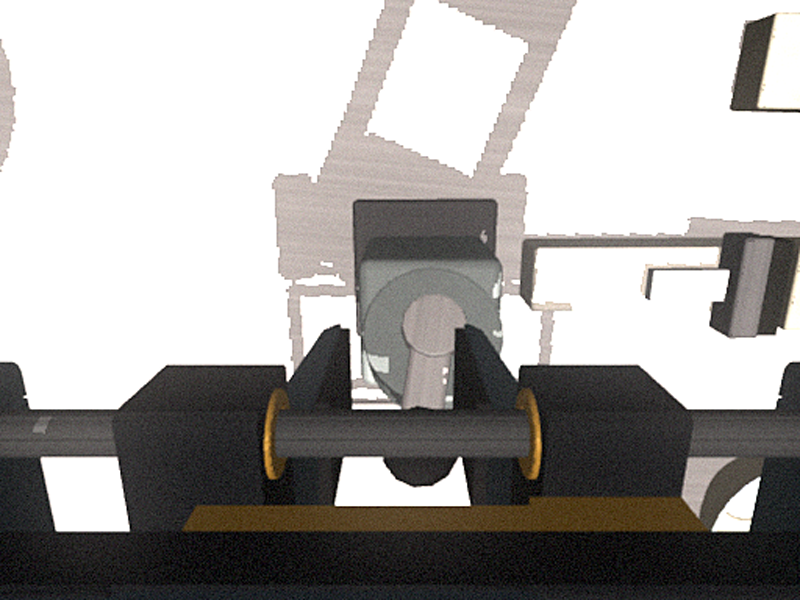

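move_arm(force=12, moves=[[[0, 0.6, 0], 0, -0.2], [[0, 0.6, 0], 0, -0.5], [[0, 0.6, 0], 0, -1], [[0, 0.6, 0], 0, -1], [[0, 0.6, 0], 0, -1]])

```text
time_s: 27.12
ee_pos: [607.6, -170.9, 274.5]
ee_rot: [122.6, 89.7, 128.0]
force: [-2.1, 5.2, -0.8]
gripper_width: 21.5
```

Run:
```python
from path import *
c,s=cur(); print(c,s['gripper_width'],s['force'],s['torque'],s['time_s'])
c,im=grab('wrist','w16'); cv2.imwrite('pics/w16b.png',cv2.resize(cv2.convertScaleAbs(im,alpha=1.8),(800,600),interpolation=cv2.INTER_CUBIC))
rows(.17,.57,6,pose(.17,Xmax=9),Xmax=9)
```

```text
[ -9.85238414  -8.25214167 274.50621445] 21.500711873926885 [-2.14896205  5.21851268 -0.83187222] [1.07063127 0.46229319 0.10697423] 27.125
[[[0.0, -0.4, -0.1], 0, -1], [[0.1, -0.8, -0.2], 0, -1], [[0.2, -1.2, -0.3], 0, -1], [[0.3, -1.5, -0.4], 0, -1], [[0.4, -1.9, -0.5], 0, -1], [[0.5, -2.2, -0.7], 0, -1]]
```

View pics/w16b.png

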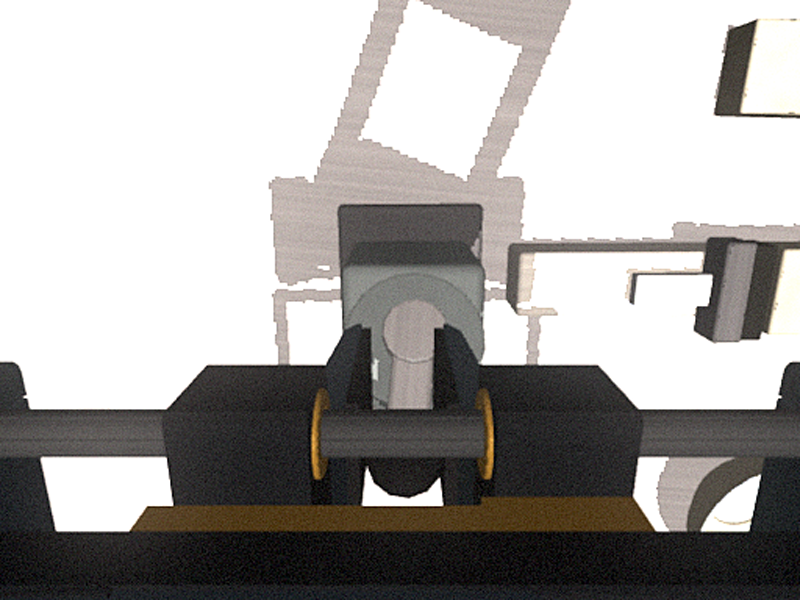

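move_arm(moves=[[[0, -0.4, 0], 0, -1], [[0.1, -0.8, 0], 0, -1], [[0.1, -0.8, 0], 0, -1]])

```text
time_s: 27.55
ee_pos: [607.7, -178.8, 273.7]
ee_rot: [131.2, 89.6, 136.6]
force: [-4.5, 7.4, 1.7]
gripper_width: 21.7
```

Run:
```python
from path import *
c,s=cur(); F=s['force'];print(c,s['gripper_width'],[F@nH,F@dH,F[2]],s['time_s'])
```

```text
[-10.48547145 -16.0851851  273.66442891] 21.713875264659446 [np.float64(-3.809345838870544), np.float64(7.733215553206434), np.float64(1.735586412851771)] 27.55
```

move_arm(moves=[[[0.1, -0.3, -0.1], 0, -1], [[0.1, -0.6, -0.1], 0, -1], [[0.1, -0.6, -0.1], 0, -1], [[0.1, -0.6, -0.1], 0, -1]])

```text
time_s: 28.05
ee_pos: [607.1, -184.3, 272.8]
ee_rot: [128.1, 89.5, 133.5]
force: [-4.2, 7.0, 3.4]
gripper_width: 21.9
```

Run:
```python
from path import *
c,s=cur(); F=s['force'];print(c,s['gripper_width'],[F@nH,F@dH,F[2]],s['time_s'])
c,im=grab('wrist','w17'); cv2.imwrite('pics/w17b.png',cv2.resize(cv2.convertScaleAbs(im,alpha=1.8),(800,600),interpolation=cv2.INTER_CUBIC))
```

```text
[-11.59238413 -21.55908982 272.79072695] 21.88097994501992 [np.float64(-3.5461249304316476), np.float64(7.340660044842281), np.float64(3.3629672739077656)] 28.05
```

View pics/w17b.png

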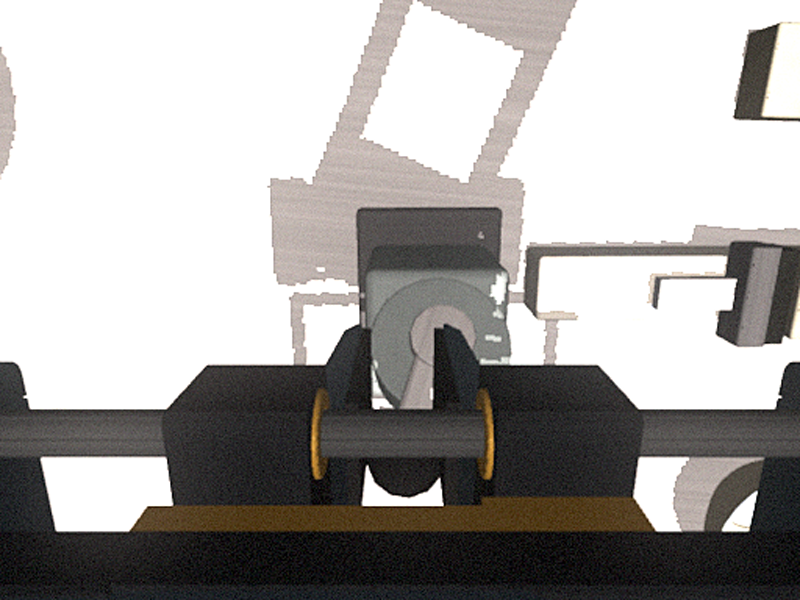

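move_arm(moves=[[[0.1, -0.3, -0.1], 0, -1], [[0.2, -0.6, -0.2], 0, -1], [[0.2, -0.6, -0.2], 0, -1]])

```text
time_s: 28.48
ee_pos: [605.8, -190.3, 271.3]
ee_rot: [121.1, 89.6, 126.5]
force: [-6.0, 8.9, 4.1]
gripper_width: 22.1
```

Run:
```python
from path import *
c,s=cur(); F=s['force'];print(c,s['gripper_width'],[F@nH,F@dH,F[2]],s['time_s'])
```

```text
[-13.42574874 -27.4002911  271.34227265] 22.05413268454878 [np.float64(-5.149556770724544), np.float64(9.445726065335872), np.float64(4.142184767651251)] 28.475
```

move_arm(moves=[[[0, 0.1, 0], 0, 0.2], [[0, 0.2, 0], 0, 0.2], [[0, 0.2, 0], 0, 0.2], [[0, 0.2, 0], 0, 0.2], [[-1, 0.2, 0], 0, 0.2], [[-4, 0.2, 0], 0, 0.2], [[-8, 0.2, 0], 0, 0.2], [[-14, 0.2, 0], 0, 0.2], [[-18, 0.2, 0], 0, 0.2], [[-18, 0.2, 0], 0, 0.2], [[-18, 0.2, 0], 0, 0.2]])

```text
time_s: 29.85
ee_pos: [607.2, -191.2, 450.7]
ee_rot: [-177.5, 90.0, -172.2]
force: [0.2, -0.4, -1.1]
gripper_width: 54.5
```

Run:
```python
from path import *
c,s=cur(); F=s['force'];print(c,s['gripper_width'],F,s['time_s'])
c,im=grab('wrist','w18'); cv2.imwrite('pics/w18b.png',cv2.resize(cv2.convertScaleAbs(im,alpha=1.5),(800,600),interpolation=cv2.INTER_CUBIC))
c,im=grab('top','t18'); cv2.imwrite('pics/t18z.png',cv2.resize(cv2.convertScaleAbs(im[180:215,180:270],alpha=1.8),None,fx=8.5,fy=8.5,interpolation=cv2.INTER_CUBIC))
```

```text
[-12.13520666 -28.38268542 450.68034214] 54.54200523039069 [ 0.22622681 -0.43235927 -1.13509775] 29.85
```

View pics/w18b.png

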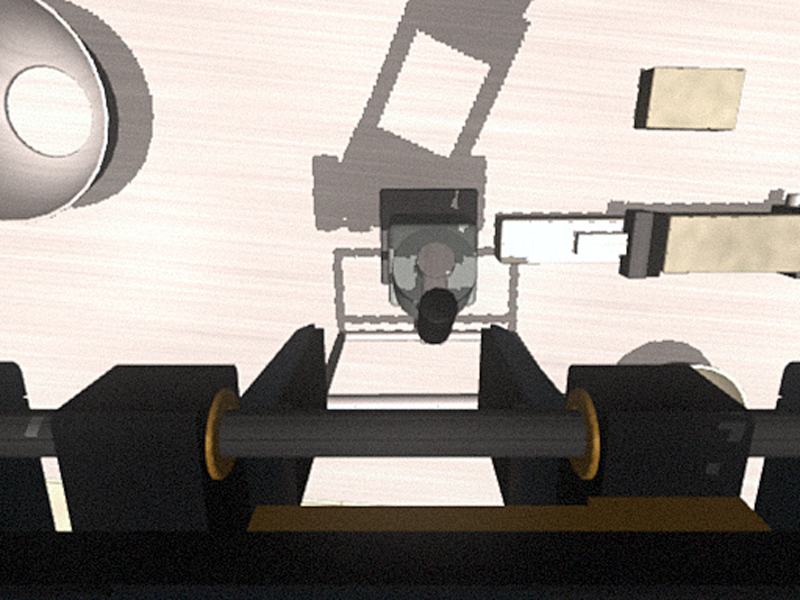

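View pics/t18z.png

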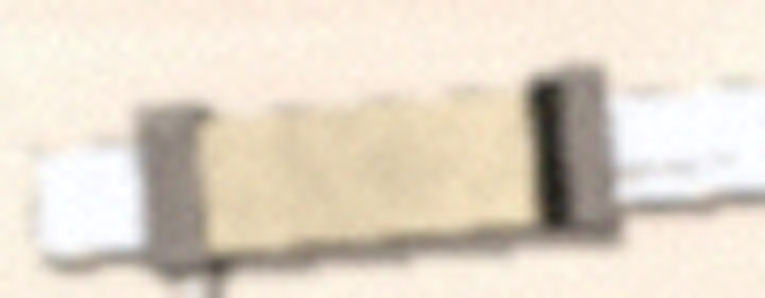

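Run:
```python
from path import *
c=np.load('pics/w18.npy',allow_pickle=True).item()
P=lambda th,t,r=60:W(holder_pts(th,t,r=r,yc=-217),599.5)
for th in (-.1,0,.1,.2,.3,.4,.5): print(th,(proj(c,np.array([P(th,70),P(th,10),P(0,4,0)]))*1.5625).round(0).tolist())
im=cv2.imread('pics/w18.png'); cv2.imwrite('pics/w18z.png',cv2.resize(cv2.convertScaleAbs(im[110:230,230:350],alpha=2),None,fx=5,fy=5,interpolation=cv2.INTER_CUBIC))
```

```text
-0.1 [[453.0, 305.0], [446.0, 330.0], [436.0, 260.0]]
0 [[444.0, 305.0], [438.0, 330.0], [436.0, 260.0]]
0.1 [[435.0, 305.0], [430.0, 330.0], [436.0, 260.0]]
0.2 [[426.0, 304.0], [422.0, 329.0], [436.0, 260.0]]
0.3 [[417.0, 302.0], [415.0, 327.0], [436.0, 260.0]]
0.4 [[408.0, 299.0], [407.0, 324.0], [436.0, 260.0]]
0.5 [[400.0, 295.0], [400.0, 321.0], [436.0, 260.0]]
```

View pics/w18z.png

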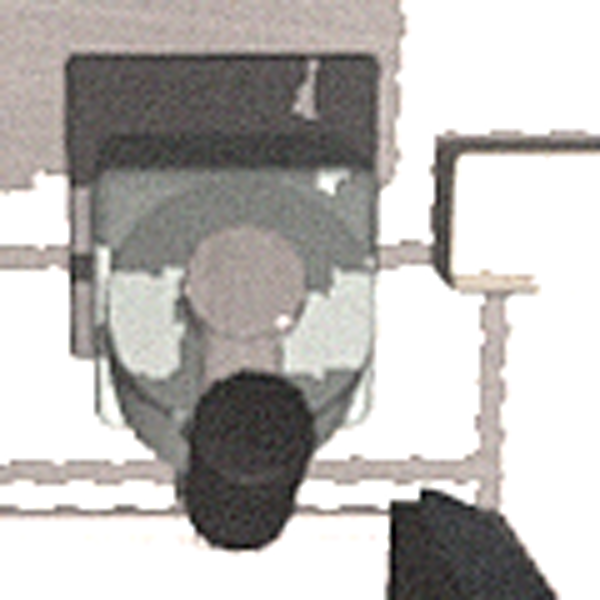

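move_arm(force=12, moves=[[[4, 2.4, 0], 0, 0.2], [[9, 2.4, 0.2], 0, 0.2], [[13, 2.4, 0.2], 0, 0.2], [[16, 2.4, 0.2], 0, 0.2], [[17.5, 2.4, 0.2], 0, 0.2], [[17.5, 2.4, 0.2], 0, 0.2], [[17.5, 2.4, 0.2], 0, -0.4], [[17.5, 2.4, 0.2], 0, -1], [[17.5, 2.4, 0.2], 0, -1], [[17.5, 2.4, 0.2], 0, -1], [[17.5, 2.4, 0.2], 0, -1]])

```text
time_s: 31.32
ee_pos: [607.2, -166.9, 276.8]
ee_rot: [-17.3, 89.9, -12.0]
force: [0.1, -0.2, 1.8]
gripper_width: 22.2
```

Run:
```python
from path import *
c,s=cur(); F=s['force'];print(c,s['gripper_width'],[F@nH,F@dH,F[2]],s['time_s'])
c,im=grab('wrist','w19'); cv2.imwrite('pics/w19b.png',cv2.resize(cv2.convertScaleAbs(im,alpha=1.8),(800,600),interpolation=cv2.INTER_CUBIC))
```

```text
[ -9.9349127  -4.2214745 276.7964913] 22.199924505683462 [np.float64(0.11636765823349936), np.float64(-0.2102947031626316), np.float64(1.7782399776960944)] 31.325
```

View pics/w19b.png

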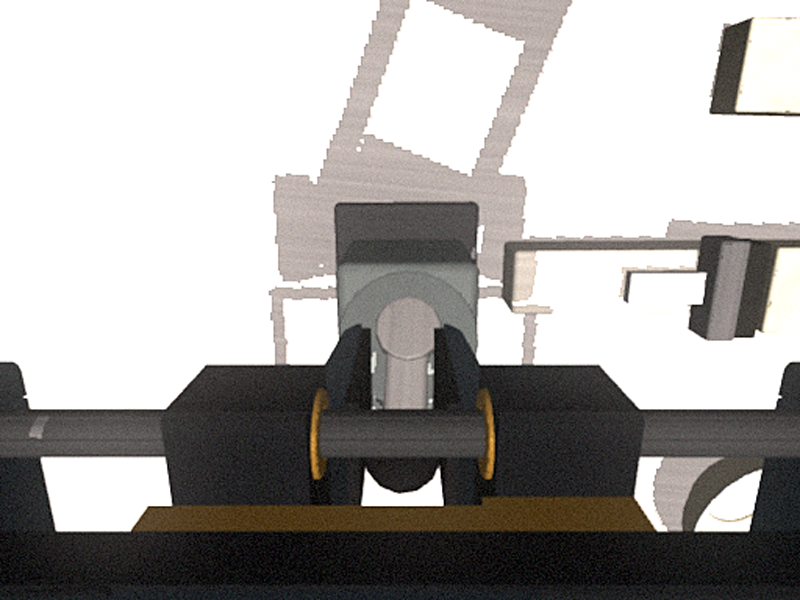

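move_arm(moves=[[[0, -0.4, 0], 0, -1], [[0, -0.8, 0], 0, -1], [[0.1, -1.1, -0.1], 0, -1], [[0.1, -1.1, -0.1], 0, -1]])

```text
time_s: 31.88
ee_pos: [607.2, -176.3, 276.0]
ee_rot: [70.4, 89.8, 75.7]
force: [-0.5, 5.9, 4.6]
gripper_width: 21.9
```

Run:
```python
from path import *
c,s=cur(); F=s['force'];print(c,s['gripper_width'],[F@nH,F@dH,F[2]],s['time_s'])
```

```text
[-10.7770752  -13.57454216 275.99778403] 21.863950017719223 [np.float64(0.06469713953038546), np.float64(5.960283249186921), np.float64(4.613144003167504)] 31.875
```

move_arm(moves=[[[0, 0.1, 0], 0, -1], [[0, 0.2, 0], 0, -1], [[0, 0.2, 0], 0, -0.4], [[0, 0.2, 0], 0, 0], [[0, 0.2, 0], 0, 0.4], [[0, 0.2, 0], 0, 0.4], [[0, 0.2, 0], 0, 0.4], [[-1, 0.2, 0], 0, 0.4], [[-4, 0.2, 0], 0, 0.4], [[-8, 0.2, 0], 0, 0.4], [[-14, 0.2, 0], 0, 0.4], [[-18, 0.2, 0], 0, 0.4], [[-18, 0.2, 0], 0, 0.4], [[-18, 0.2, 0], 0, 0.4]])

```text
time_s: 33.62
ee_pos: [606.6, -175.8, 454.7]
ee_rot: [153.4, 89.9, 158.7]
force: [-0.7, -1.0, -0.6]
gripper_width: 64.1
```

Run:
```python
from path import *
c,s=cur(); F=s['force'];print(c,s['gripper_width'],F,s['time_s'])
c,im=grab('wrist','w20'); cv2.imwrite('pics/w20z.png',cv2.resize(cv2.convertScaleAbs(im[110:230,230:350],alpha=2),None,fx=5,fy=5,interpolation=cv2.INTER_CUBIC))
P=lambda th,t,r=60:W(holder_pts(th,t,r=r,yc=-217),599.5)
for th in (0,.1,.2,.3): print(th,((proj(c,np.array([P(th,70),P(th,10),P(0,4,0)]))-[230,110])*5).round(0).tolist())
c,im=grab('top','t20'); cv2.imwrite('pics/t20b.png',cv2.resize(cv2.convertScaleAbs(im[120:275,140:360],alpha=1.5),None,fx=3.6,fy=3.6,interpolation=cv2.INTER_CUBIC))
```

```text
[-11.34729334 -13.08392542 454.72933849] 64.0818601271509 [-0.68482808 -0.99197956 -0.59753586] 33.625
0 [[195.0, 419.0], [186.0, 498.0], [183.0, 278.0]]
0.1 [[166.0, 417.0], [161.0, 497.0], [183.0, 278.0]]
0.2 [[137.0, 413.0], [136.0, 493.0], [183.0, 278.0]]
0.3 [[109.0, 406.0], [112.0, 487.0], [183.0, 278.0]]
```

View pics/w20z.png

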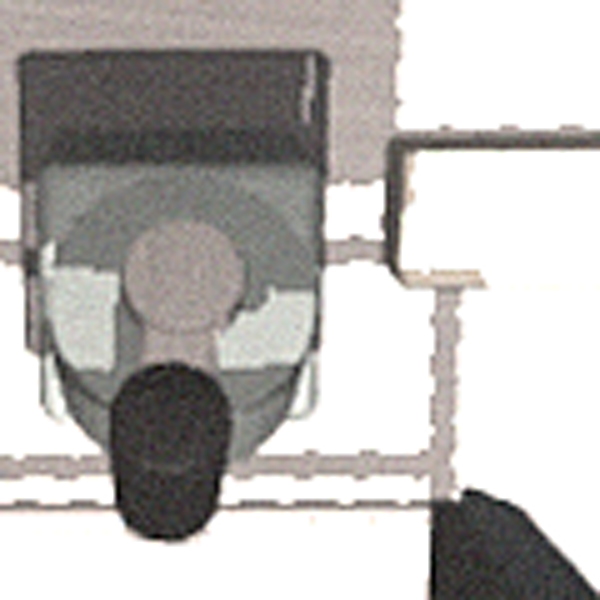

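View pics/t20b.png

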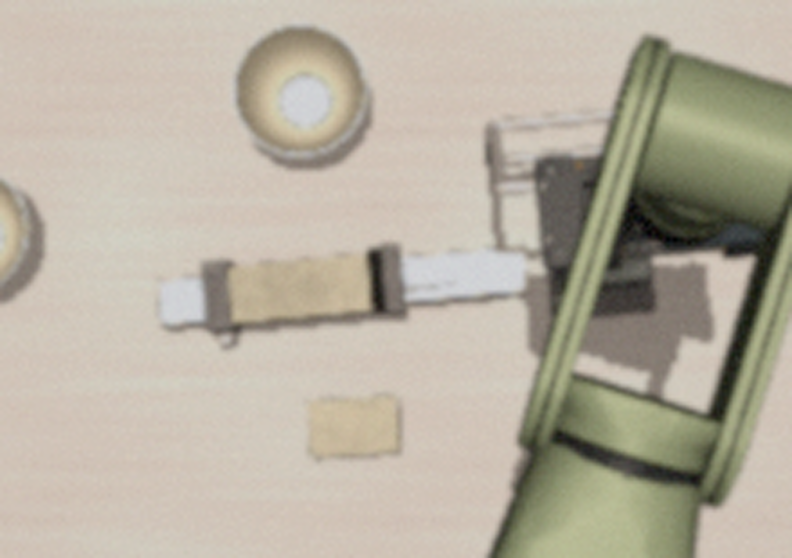

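Run:
```python
from h import *
s=status.state(); print(s['time_s'],s['force'],s['qvel'].round(2))
print(env.job_done())
```

```text
33.725 [ 0.04630529  0.01543649 -0.04401078] [ 0.01  0.17  0.05 -0.01  0.06  0.04]
the job is handed in; nothing more can be done
None
```

The long stone is clamped on the bed and I handed the job in at 33.7 s. The interface gives no verdict, so whether it passed is not confirmed.

**What I did**
- I laid the long stone on the bed about 2 mm off the middle line and let go of it.
- I wound the crank clockwise about two turns by its grip. On the near side the gripper held the grip. On the far side, behind the guard, one finger pushed it round.
- The stone met the back stop and the jaw clamped it. I then let go and raised the gripper clear.

**Last checks**
- **Stone and surroundings:** the top view shows the stone lengthwise and flush between the jaw and the back stop. The short stone and the bowl in view are where they were; I did not re-measure the other bowls.
- **Robot:** the wrist force read about 0 N with the gripper raised.

**What went wrong or disagreed**
- **Crank sprang back:** I first tightened to about 40 N, judged from the grip force. When I let go, the crank ran back by about 0.4 rad. I took hold again and tightened to about 28 N; it ran back about 0.1 rad on that release.
- **Final clamping force:** I put it at roughly 15–25 N, worked out from the crank angle and not measured. That is above the 4 N needed and well below 120 N.
- **Slipped finger:** while tightening, the pushing finger began to slide off the grip, so I took hold of the grip again and carried on.

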